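Load the vial carrier and run its wing nut on

ROBOT

A 6-joint arm with a two-finger parallel gripper is mounted at the origin on a cart in front of the work surface, level with it; the furniture and walls round the work are solid. World frame = base frame: x ahead of the robot, y to its left, z up, the work surface at z = 0. Lengths are in m, angles in rad, forces in N, time in s.
With the tool pointing down it reaches from about 0.25 to 0.85 m from the base axis. Payload 12.5 kg.
Tool frame: the origin (TCP) lies between the finger pads; the fingertips stand 8 mm ahead of it and the grasp point (between the pads) lies 11 mm behind it; z points along the fingers, y is the direction in which the jaws open and shut (so a half turn about z gives the same grasp; the last joint's range is limited). The gripper opens to 93 mm and grips with 3 to 60 N. Pads are 15 mm wide; open, the fingers measure 128 mm over their backs; the gripper's body (75 mm by 188 mm) begins 65 mm behind the grasp point.
Start: joints at [1.108, 0.351, 1.652, -0, 1.139, -0.085], TCP at [0.203, 0.511, 0.227] pointing down, gripper open.
Joint ranges: [-2.75, 2.75], [-0.79, 2.1], [0.01, 2.65], [-1.57, 4.71], [0.07, 3.14], [-2.87, 2.87]. Speed limits (rad/s): [2.22, 2.22, 2.79, 3.14, 3.14, 3.14].

INTERFACE

Orientations are given as a rotation vector (axis times angle).
In Python, from workcell import state, camera, close_job, search_frame, outline_of gives the robot as it stands.
- The arm moves only by the tool play_rows, never from a script. Its argument "deltas" is a list of rows, each a list of 5 numbers: the opening in per cent of the stroke, from 0 (shut) to 100 (fully open), then the shift along the world's x, y, z in m, then the turn about the world's z in rad. In form: [[grip, x, y, z, spin], ...]. A call has 1 to 5 rows; each row is the pose to reach, as a shift and turn from the pose commanded when the call began; what a row does not reach only later rows make up. A row lasts 1/10 s, in which the tool goes at most 50 mm and 8.59 degrees, less where a joint would pass 70% of its speed; a pose out of reach is approached as far as the arm can. A call with a gripper value outside its range is refused whole. The fingers move at their own pace and stop on an object; "grip_force" is the grip in N (left out, the last holds). Time passes only in rows, so rows that repeat a pose let the fingers close. It gives the time, the measured TCP pose, the force and the opening at its end, in the units of the state.
- state(): the state, without advancing time (a new reading comes with each control period).
- camera(name): name is "side" or "top" or "wrist"; returns a dict with "img" (384x512x3 uint8, red, green, blue), "fx", "fy", "cx", "cy" (pixels), "rvec" (rotation vector, rad) and "tvec" (3), from world to camera coordinates, as OpenCV has them; the wrist camera has in their place "T_tool_cam" (4x4, takes a point from camera to tool coordinates, whose origin is the TCP and whose axes are the flange's). Camera axes: x right, y down, z forward; pixel columns grow to the right and rows downward; lengths in m; the calibration is good to about 2 mm. The wrist camera is an equidistant fisheye: a pixel r from the principal point sees the ray r / f radians off the axis. A picture is of the moment at which its call begins: read the wrist's pose just before it. There is no depth.
- close_job(): hands the job in, once; it reports no verdict.
Trained networks look in a picture, given as the dict that the camera call returned (one of the last four; its "shot" number tells which), for a name from the list of things; names that differ only in an ending like _2 or _b are one class to them, and where a whole thing is asked for, a point or a joint stands for the part that bears it (a point fixed in the world has none). Each returns a list of dicts, best first, with "p" (0 to 1); they miss things now and then, are a little off and sometimes report something else, mostly with a low value. They report only what shows in the picture. A call takes as long as a camera call. They do not tell look-alikes from the thing itself.
- search_frame(picture, label): "xy" ([column, row] in pixels, amid what is visible of it).
- outline_of(picture, label): "pixels" (384x512 bool, what is visible of it) and "xy" ([column, row] in pixels, amid what is visible of it).
The state is a dict: "clock": time; "joints": joint angles; "dq": joint speeds; "joint_torque": joint torques, N m; "position": TCP position; "orientation": TCP orientation; "force": force on the tool from outside, world axes, zero at the start; "ft_torque": the same for the moment, N m; "gripper_width": opening from 0.0 (shut) to 1.0 (fully open).
Only numpy, scipy, OpenCV 4.12 (cv2) and the standard library are available. Lean on these libraries where they do the work, as an engineer would, in place of code of your own. Each camera call takes 0.05 s, during which the arm holds its last target.

TASK

Stand the loose amber vial fully down in the empty pocket of the vial carrier and swing the hold-down strap over the vials until it meets its stop with its hook round the stud. Then catch the wing nut's thread: turn it backward (counter-clockwise seen from above) until it drops, and forward (clockwise) until it sits down flat on the strap. Do not lift the nut, and leave everything else where it stands.

Things in the scene. Friction and masses are not known exactly. Their poses are not given: they have to be found in the camera images.
- vial_mid (a point): The loose amber glass vial with black screw cap that stands upright by itself on the worktop, right of the carrier (24 mm diameter, 72 mm tall). Point: its centre, 36 mm above its underside.
- carrier: Vial carrier, fixed to the bench: base plate 84 x 270 mm, long side along its y. Origin: centre of its underside, z up. Grey block 52 x 116 mm, top z = 36 mm, has three pockets at y = +35 (empty), 0, -35 mm (two vials, tops at z = 80 mm). Strap's pivot post at y = +100 mm, the nut's stud at y = -100 mm, its tip at z = 152 mm.
- pocket (a point): Centre of the floor of the empty pocket (28 mm diameter, 26 mm deep; the mouth is 26 mm above this point).
- strap (a joint): Swing angle of the steel hold-down strap about its upright pivot post: 0 = closed, at its stop, above the vials with its hook round the stud; grows as it swings out to the carrier's -x side, 1.2 to 1.6 at the start. It turns stiffly (about 1 N at the pin) and stays where it is left.
- strap_pin (a point): Upright steel pin on the strap for pushing it round, 12 mm diameter, 75 mm from the pivot axis. Point: mid-pin; the pin reaches 17 mm up from here and 17 mm down to the strap's top. Strap: 30 mm wide, 8 mm thick, top 92 mm above the bench; its hook end is up to 64 mm wide, reaches 243 mm from the pivot and slides round the stud below the nut.
- stud (a point): A point on the stud's axis at the height of the strap's top, 92 mm above the worktop: here the nut's underside is when it is home. The stud has a coarse right-hand two-start thread, 36 mm outside diameter, that goes down 20 mm a turn. Fingertips 20 mm above this height can push the nut's wings at every height of the nut.
- wing_nut: Black wing nut on the stud, thread not caught. Hub 54 mm diameter, 46 mm high; wings along its +x and -x end 54 mm from the axis, 10 mm thick (15 at the ends), 9 to 33 mm above the underside. Origin: centre of underside, z up. It rests 18 mm above home; a dog blocks it forward. Turned back 0.5 to 1.5 rad it drops 8 mm, soon meets a stop; then a good half turn forward screws it home. 1 to 5 N turn it.
- vial_b: A capped amber vial (22 x 70 mm) standing in the carrier's middle pocket; leave it. Origin: centre of its underside.
- vial_c: A capped amber vial (22 x 70 mm) in the carrier's pocket next to the stud; leave it. Origin: underside.
- tape: Roll of tape lying in front of the carrier, 68 mm wide, 19 mm high; leave it. Origin: underside.
- timer: Small white timer lying on the left, 58 x 58 x 18 mm; leave it. Origin: underside.
- cork_ring: Cork ring lying on the left, 111 mm wide, 30 mm high; leave it. Origin: underside.
There are look-alikes about, which are no part of the job. What is shaped like the wing_nut but turquoise is not meant.

How it is judged:
By the outcome, as a careful person would: the job done as asked, in the order asked, and still so for the second after the job is handed in, with the robot touching nothing.
It also fails if it takes over 72 s, if anything falls off the work surface, if the arm or the gripper's body presses on something with over 40 N, if the wrist force passes 120 N, or if a joint passes its speed limit or range.

## Working session

There is one attempt and no reset: what is moved stays moved. The work goes in short steps, Python scripts to look and compute and a tool call to move; the robot and the scene stay as the last step left them, time stands still between calls to the robot, and variables do not carry over. Pictures are saved under pics/ and viewed, and the job is handed in when it is done.

Besides the shell and the picture viewer there is one more tool, called as a command line: name --pt "numbers of a row" for each row, then --argument value for the rest. play_rows: Moves the arm, as the interface text tells. Its arguments: {"type":"object","properties":{"deltas":{"type":"array"},"grip_force":{"type":"number"}},"required":["deltas"]}

```bash
mkdir -p pics; ls
cat > h.py <<'E'
import numpy as np,cv2
from workcell import state,camera,close_job,search_frame,outline_of
def save(p,n): cv2.imwrite(f'pics/{n}.png',p['img'][:,:,::-1])
def ray(p,uv,st=None):
    u,v=uv
    if 'rvec' in p:
        R=cv2.Rodrigues(np.array(p['rvec'],float))[0];t=np.array(p['tvec'],float).ravel()
        d=R.T@np.array([(u-p['cx'])/p['fx'],(v-p['cy'])/p['fy'],1]);o=-R.T@t
    else:
        a=np.array([(u-p['cx'])/p['fx'],(v-p['cy'])/p['fy']]);th=np.hypot(*a)
        dc=np.array([*(a/max(th,1e-9)*np.sin(th)),np.cos(th)])
        T=np.array(p['T_tool_cam']);R=cv2.Rodrigues(np.array(st['orientation'],float))[0]
        d=R@T[:3,:3]@dc;o=np.array(st['position'])+R@T[:3,3]
    return o,d/np.linalg.norm(d)
def atz(p,uv,z,st=None):
    o,d=ray(p,uv,st);return o+d*(z-o[2])/d[2]
def tri(rs):
    A=sum(np.eye(3)-np.outer(d,d) for o,d in rs);b=sum((np.eye(3)-np.outer(d,d))@o for o,d in rs)
    return np.linalg.solve(A,b)
def proj(p,P,st=None):
    P=np.atleast_2d(np.array(P,float))
    if 'rvec' in p:
        K=np.array([[p['fx'],0,p['cx']],[0,p['fy'],p['cy']],[0,0,1.]])
        return cv2.projectPoints(P,np.array(p['rvec'],float),np.array(p['tvec'],float),K,None)[0][:,0]
    T=np.array(p['T_tool_cam']);R=cv2.Rodrigues(np.array(st['orientation'],float))[0]
    c=((P-np.array(st['position']))@R-T[:3,3])@T[:3,:3]
    r=np.hypot(c[:,0],c[:,1]);th=np.arctan2(r,c[:,2])
    return np.c_[p['cx']+p['fx']*th*c[:,0]/r,p['cy']+p['fy']*th*c[:,1]/r]
E
python3 - <<'E'
from h import *
s=state();print(s)
for n in ['side','top','wrist']:
    p=camera(n);save(p,n+'0')
    print(n,p['fx'],p['cx'],p['cy'],p.get('rvec'),p.get('tvec'),p.get('T_tool_cam'))
    for l in ['vial_mid','carrier','strap','strap_pin','wing_nut','tape','timer','cork_ring']:
        print(l,[(np.round(r['xy'],1).tolist(),round(r['p'],2)) for r in search_frame(p,l)[:4]])
E
```

```text
pics
{'clock': 0.0, 'joints': array([ 1.10841695e+00,  3.51213689e-01,  1.65244292e+00,  9.61314055e-06,
        1.13909559e+00, -8.46373348e-02]), 'dq': array([ 6.54208557e-04, -8.85710980e-04,  2.84145975e-05,  5.10871962e-04,
       -7.62351795e-04,  4.46301399e-04]), 'joint_torque': array([-3.44518611e-06, -4.97344494e+01, -2.85245615e+01,  6.99544139e-02,
        2.58218008e-02, -9.05729439e-05]), 'position': array([0.20269193, 0.51091935, 0.22610662]), 'orientation': array([-5.89780120e-01, -3.08540761e+00,  1.74982037e-03]), 'force': array([-0.11957433,  1.00661654,  0.09238213]), 'ft_torque': array([-0.07984073,  0.00361173, -0.0156721 ]), 'gripper_width': 1.0002150955177276}
side 370.5350719971314 258.9629648372019 190.696775343638 [ 2.18183207 -1.13985756  0.40530181] [-0.28503782  0.43160899  0.7618785 ] None
vial_mid [([367.7, 289.0], 0.55), ([229.7, 242.7], 0.29)]
carrier [([222.2, 211.8], 0.65)]
strap [([186.2, 218.3], 0.67), ([221.7, 214.3], 0.57)]
strap_pin [([186.6, 217.0], 0.94)]
wing_nut [([266.8, 169.6], 0.97), ([275.4, 193.4], 0.81)]
tape [([231.8, 243.3], 0.88)]
[... 350 characters left out ...]
6], 0.78)]
wing_nut [([273.7, 177.2], 0.78), ([241.5, 149.9], 0.5)]
tape [([256.5, 213.7], 0.56)]
timer [([191.7, 220.1], 0.77)]
cork_ring [([152.7, 185.2], 0.62)]
wrist 297.3186396354542 259.7674058468936 192.69961817299662 None None [[ 8.31735351e-05 -9.54865419e-01 -2.97038759e-01  8.28173735e-02]
 [ 9.99999579e-01  3.50711402e-04 -8.47393421e-04 -8.19924227e-05]
 [ 9.13321554e-04 -2.97038563e-01  9.54865047e-01 -1.58290891e-01]
 [ 0.00000000e+00  0.00000000e+00  0.00000000e+00  1.00000000e+00]]
vial_mid []
carrier [([170.8, 360.3], 0.41)]
strap []
strap_pin [([194.8, 334.8], 0.34)]
wing_nut [([169.9, 361.0], 0.58)]
tape []
timer [([194.5, 334.3], 0.75)]
cork_ring [([268.5, 343.4], 0.77)]
```

Run:
```python
import cv2
for n in ['side0','top0']:
    i=cv2.imread(f'pics/{n}.png'); cv2.imwrite(f'pics/{n}c.png',cv2.resize(i[100:340,120:420],None,fx=2.6,fy=2.5,interpolation=cv2.INTER_CUBIC))
```

```text
(no output)
```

View pics/side0.png

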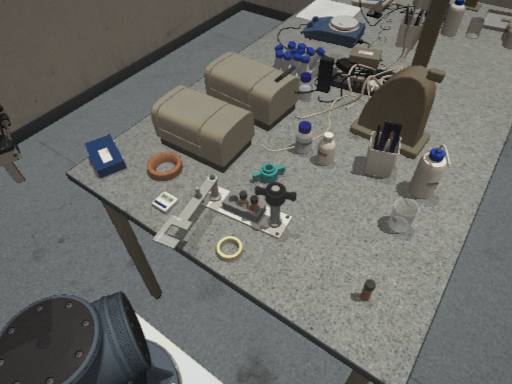

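View pics/top0.png

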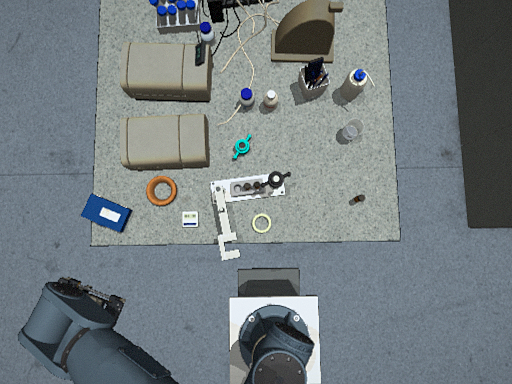

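```bash
ls pics
```

```text
side0.png
side0c.png
top0.png
top0c.png
wrist0.png
```

View pics/side0c.png

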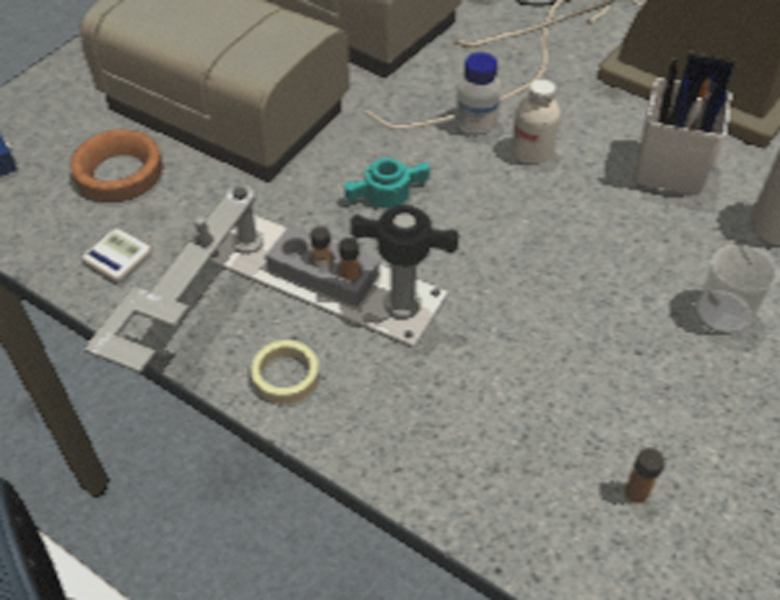

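View pics/top0c.png

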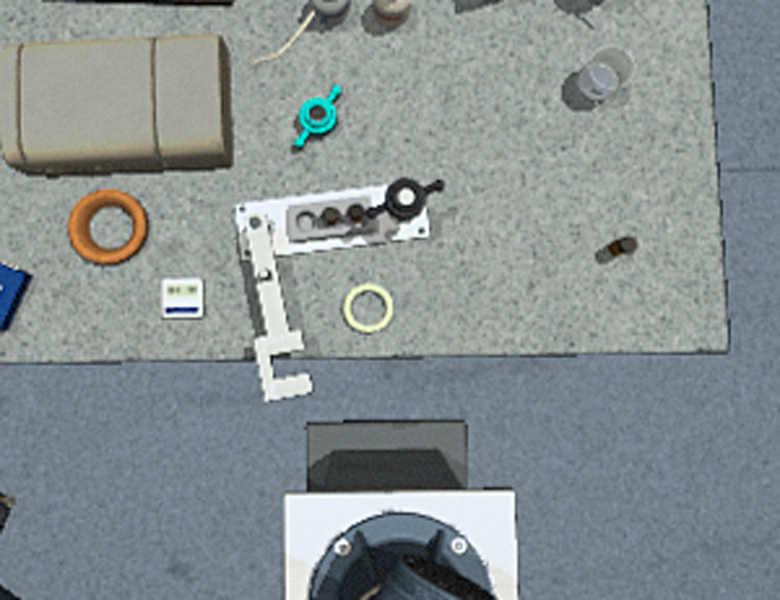

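Run:
```python
from h import *
from scipy.optimize import least_squares
T=camera('top');S=camera('side')
c=lambda x,y:(120+x/2.6,100+y/2.5)
obs=[(T,c(405,198),(0,-.1,.152)),(S,c(404,217),(0,-.1,.152)),
(T,c(331,216),(0,0,.08)),(T,c(356,213),(0,-.035,.08)),(S,c(320,235),(0,0,.08)),(S,c(349,246),(0,-.035,.08)),
(T,c(236,206),(.042,.135,.006)),(T,c(428,236),(-.042,-.135,.006)),(S,c(445,290),(.042,-.135,.006)),(S,c(412,342),(-.042,-.135,.006)),(T,c(305,220),(0,.035,.036)),(S,c(295,245),(0,.035,.036))]
def W(q,P):
    x,y,a=q;return np.array([x+P[0]*np.cos(a)-P[1]*np.sin(a),y+P[0]*np.sin(a)+P[1]*np.cos(a),P[2]])
f=lambda q:np.concatenate([proj(p,W(q,P))[0]-uv for p,uv,P in obs])
r=least_squares(f,[.4,0,0],loss='soft_l1');q=r.x;print(q,np.round(f(q).reshape(-1,2),1).tolist())
for n,P in [('stud',(0,-.1,.092)),('pocket',(0,.035,.01)),('pivot',(0,.1,.092))]:print(n,W(q,P))
for l,z in [('vial_mid',.036)]:
    a=search_frame(T,l)[0]['xy'];b=search_frame(S,l)[0]['xy'];print(a,b,tri([ray(T,a),ray(S,b)]),atz(T,a,.036),atz(S,b,.036))
a=search_frame(T,'strap_pin')[0]['xy'];print('pin',a,atz(T,c(265,274),.109+.017),atz(S,c(202,222),.126),atz(S,c(203,230),.109), atz(T,c(265,274),.109))
print('wing ends T',atz(T,c(441,185),.092+.018+.021),atz(T,c(371,212),.131),'S',atz(S,c(357,229),.131),atz(S,c(455,241),.131))
for l in ['tape','timer','cork_ring']: print(l,atz(T,search_frame(T,l)[0]['xy'],.01))
```

```text
[0.54198757 0.08708184 0.12102621] [[0.1, -0.1], [0.1, 0.9], [-0.7, -0.5], [-0.4, -0.6], [-0.4, -1.3], [-0.4, -1.2], [-1.0, -0.1], [0.6, 0.2], [1.2, 0.2], [0.8, 1.2], [0.2, 0.8], [-0.4, 0.5]]
stud [ 0.55406066 -0.01218669  0.092     ]
pocket [0.53776198 0.12182582 0.01      ]
pivot [0.52991447 0.18635037 0.092     ]Traceback (most recent call last):
  File "<stdin>", line 14, in <module>
IndexError: list index out of range
```

Run:
```python
from h import *
T=camera('top');S=camera('side')
c=lambda x,y:(120+x/2.6,100+y/2.5)
for n in range(1):
  for p in (T,S):
    for r in outline_of(p,'vial_mid')[:2]+search_frame(p,'vial_mid')[:3]: print('vial',r['xy'],r['p'],atz(p,r['xy'],.036))
print('vial cap top',atz(T,c(630,245),.072),atz(S,c(651,456),.072))
print('pin',atz(T,c(265,274),.109+.017),atz(S,c(202,222),.126),atz(S,c(203,230),.109), atz(T,c(265,274),.109))
print('wing ends T',atz(T,c(441,185),.131),atz(T,c(371,212),.131),'S',atz(S,c(357,229),.131),atz(S,c(455,241),.131))
for l in ['tape','timer','cork_ring']:
  for r in search_frame(T,l)[:1]: print(l,atz(T,r['xy'],.01))
# strap hook tip
```

```text
vial [355.8, 198.8] 0.45 [ 0.49405103 -0.30315177  0.036     ]
vial [357.0, 197.9] 0.47 [ 0.49722148 -0.30762029  0.036     ]
vial [367.2, 292.1] 0.56 [ 0.48866268 -0.31581244  0.036     ]
vial [365.9, 291.2] 0.52 [ 0.48903591 -0.31236021  0.036     ]
vial [231.0, 251.6] 0.41 [0.39416466 0.01653285 0.036     ]
vial cap top [ 0.49339612 -0.31646557  0.072     ] [ 0.49447434 -0.31328846  0.072     ]
pin [0.45794055 0.16909516 0.126     ] [0.45549882 0.16731039 0.126     ] [0.4574657  0.17094157 0.109     ] [0.4589906  0.17085959 0.109     ]
wing ends T [ 0.57346908 -0.05978615  0.131     ] [0.53843254 0.03143402 0.131     ] S [0.53237192 0.02930288 0.131     ] [ 0.5732334  -0.05955674  0.131     ]
tape [0.44931789 0.04898548 0.01      ]
timer [0.43889689 0.29240707 0.01      ]
cork_ring [0.5624386  0.42799337 0.01      ]
```

play_rows --pt "60 0.016 -0.046 0 -0.1" --pt "60 0.032 -0.092 0 -0.2" --pt "60 0.048 -0.138 0 -0.3" --pt "60 0.064 -0.184 0 -0.4" --pt "60 0.08 -0.23 0 -0.5"

```text
clock: 2.45
position: [0.283, 0.2795, 0.2268]
orientation: [1.34, 2.841, 0.001]
force: [1.2, 0.8, 1.0]
gripper_width: 0.632
```

play_rows --pt "60 0.016 -0.046 0 -0.1" --pt "60 0.032 -0.092 0 -0.2" --pt "60 0.048 -0.138 0 -0.3" --pt "60 0.064 -0.184 0 -0.4" --pt "60 0.08 -0.23 0 -0.5"

```text
clock: 2.95
position: [0.3632, 0.0492, 0.227]
orientation: [2.001, 2.42, 0.001]
force: [1.0, 0.2, 0.1]
gripper_width: 0.598
```

play_rows --pt "60 0.016 -0.046 0 -0.065" --pt "60 0.032 -0.092 0 -0.065" --pt "60 0.048 -0.138 0 -0.065" --pt "60 0.064 -0.184 0 -0.065" --pt "60 0.08 -0.23 0 -0.065"

```text
clock: 3.45
position: [0.4431, -0.181, 0.2267]
orientation: [2.075, 2.358, 0.0]
force: [0.7, 1.2, 0.6]
gripper_width: 0.602
```

play_rows --pt "60 0.018 -0.045 0 0" --pt "60 0.03 -0.08 0 0" --pt "60 0.03 -0.08 0 0"

```text
clock: 3.75
position: [0.4736, -0.2624, 0.2262]
orientation: [2.078, 2.355, -0.001]
force: [-0.4, 0.4, -0.4]
gripper_width: 0.6
```

```bash
cat > look.py <<'E'
import sys
from h import *
s=state();p=camera('wrist');save(p,sys.argv[1])
print(s['clock'],s['position'],s['orientation'],s['gripper_width'])
R=cv2.Rodrigues(s['orientation'])[0];print('jaw deg',np.degrees(np.arctan2(R[1,1],R[0,1])))
for l,z in [a.split(':') for a in sys.argv[2:]]:
    for f in (outline_of,search_frame):
        for r in f(p,l)[:2]: print(l,r['xy'],round(r['p'],2),atz(p,r['xy'],float(z),s))
E
python3 look.py w1 vial_mid:.036
```

```text
3.75 [ 0.47358305 -0.26235962  0.22620485] [ 2.07772854e+00  2.35534216e+00 -5.20792339e-04] 0.6003333902784006
jaw deg 7.1667521074800735
vial_mid [268.5, 219.9] 0.86 [ 0.49240627 -0.32268169  0.036     ]
vial_mid [350.5, 9.9] 0.2 [ 0.55562897 -0.04824063  0.036     ]
vial_mid [268.5, 220.3] 0.88 [ 0.49248078 -0.3232276   0.036     ]
vial_mid [349.6, 4.8] 0.73 [ 0.5538892  -0.04167904  0.036     ]
```

View pics/w1.png

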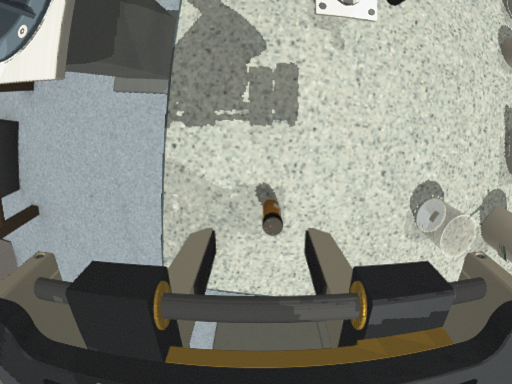

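Run:
```python
from h import *
s=state();p=camera('wrist')
print(atz(p,(272.5,226),.072,s),atz(p,(268.5,219.9),.036,s))
for x,y in [(.493,-.314),(.493,-.318),(.495,-.314)]:print(proj(p,[[x,y,.072],[x,y,0]],s).round(1).tolist())
```

```text
[ 0.4939387  -0.31052232  0.072     ] [ 0.49128997 -0.31829203  0.036     ]
[[271.3, 228.6], [269.5, 207.2]]
[[270.8, 231.8], [269.1, 209.9]]
[[273.0, 228.8], [270.9, 207.3]]
```

play_rows --pt "60 0.01 -0.025 -0.03 0" --pt "60 0.02 -0.051 -0.05 0" --pt "60 0.02 -0.051 -0.1 0" --pt "60 0.02 -0.051 -0.1 0"

```text
clock: 4.35
position: [0.4903, -0.3072, 0.1218]
orientation: [-2.068, -2.352, 0.001]
force: [-0.5, 0.1, -0.7]
gripper_width: 0.598
```

```bash
python3 look.py w2 vial_mid:.06
```

```text
4.35 [ 0.49026169 -0.3072039   0.12177623] [-2.06791513e+00 -2.35239963e+00  1.16590524e-03] 0.5982698507446638
jaw deg 7.366073182894317
```

View pics/w2.png

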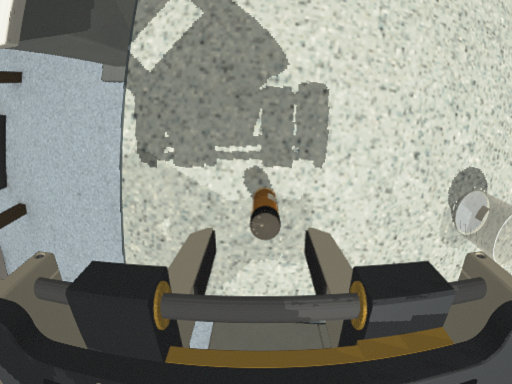

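Run:
```python
from h import *
s=state();print(s['position'],s['dq']);p=camera('wrist');s=state();print(s['position'])
print(atz(p,(264.5,225),.072,s))
for x,y in [(.493,-.3135),(.493,-.318),(.495,-.314)]:print(proj(p,[[x,y,.072],[x,y,0]],s).round(1).tolist())
```

```text
[ 0.49345724 -0.30932646  0.12869794] [-0.00181006 -0.01910484 -0.01419887  0.00017148 -0.00381245 -0.00140637]
[ 0.49377304 -0.30965831  0.1292054 ]
[ 0.49929621 -0.32014783  0.072     ]
[[257.7, 216.3], [258.1, 189.5]]
[[256.9, 221.6], [257.5, 193.7]]
[[260.1, 217.2], [260.0, 190.2]]
```

```bash
python3 look.py w3 vial_mid:.036; python3 -c "
from h import *
i=cv2.imread('pics/w3.png');cv2.imwrite('pics/w3c.png',cv2.resize(i[140:300,180:360],None,fx=4,fy=3.75))"
```

```text
4.55 [ 0.49377304 -0.30965831  0.1292054 ] [2.07175268e+00 2.35767494e+00 4.79073597e-04] 0.6003184096626466
jaw deg 7.386836408725905
vial_mid [258.2, 210.1] 0.65 [ 0.49433847 -0.32189802  0.036     ]
vial_mid [258.9, 210.7] 0.69 [ 0.49504021 -0.32239298  0.036     ]
```

View pics/w3c.png

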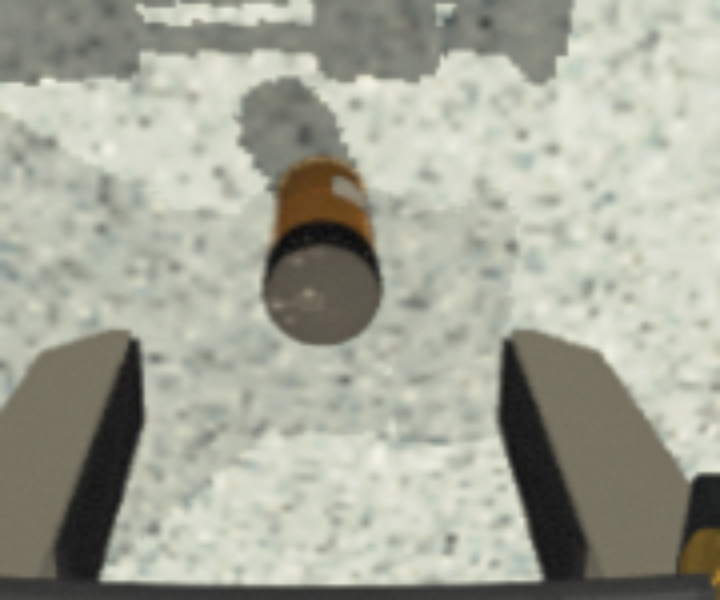

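play_rows --pt "60 0.001 -0.006 -0.03 0" --pt "60 0.001 -0.006 -0.06 0" --pt "60 0.001 -0.006 -0.09 0" --pt "60 0.001 -0.006 -0.09 0"

```text
clock: 5.1
position: [0.4925, -0.3147, 0.0344]
orientation: [-2.072, -2.356, 0.001]
force: [0.0, 0.5, 0.4]
gripper_width: 0.601
```

play_rows --pt "60 0 0 0 0" --pt "15 0 0 0 0" --pt "15 0 0 0 0" --pt "15 0 0 0 0" --pt "15 0 0 0 0" --grip_force 15

```text
clock: 5.6
position: [0.4941, -0.316, 0.0373]
orientation: [2.074, 2.358, 0.0]
force: [1.5, 0.5, -1.3]
gripper_width: 0.305
```

```bash
python3 look.py w4
```

```text
5.6 [ 0.49406513 -0.31596277  0.03728402] [2.07422671e+00 2.35826078e+00 1.22368849e-04] 0.3047148363132835
jaw deg 7.333020270187549
```

View pics/w4.png

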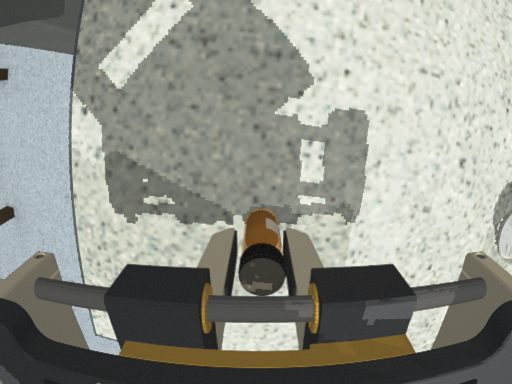

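play_rows --pt "15 0 0 0 0" --pt "15 0 0 0 0" --pt "15 0 0 0.02 0" --pt "15 0 0 0.06 0" --pt "15 0 0 0.1 0"

```text
clock: 6.15
position: [0.4934, -0.3154, 0.1372]
orientation: [-2.074, -2.357, 0.0]
force: [1.0, -0.1, 0.9]
gripper_width: 0.258
```

play_rows --pt "15 0.003 0.03 0.035 0" --pt "15 0.006 0.06 0.07 0" --pt "15 0.01 0.095 0.1 0" --pt "15 0.015 0.14 0.1 0" --pt "15 0.02 0.185 0.1 0"

```text
clock: 6.65
position: [0.5139, -0.1294, 0.2375]
orientation: [2.075, 2.357, 0.001]
force: [0.5, 0.1, -0.6]
gripper_width: 0.254
```

play_rows --pt "15 0.005 0.045 0 0" --pt "15 0.01 0.09 0 0" --pt "15 0.015 0.135 0 0" --pt "15 0.02 0.18 0 0" --pt "15 0.024 0.22 0 0"

```text
clock: 7.15
position: [0.5376, 0.0913, 0.2366]
orientation: [-2.074, -2.359, 0.0]
force: [0.9, -0.0, -0.0]
gripper_width: 0.255
```

play_rows --pt "15 0 0.032 -0.03 0" --pt "15 0 0.032 -0.07 0" --pt "15 0 0.032 -0.1 0" --pt "15 0 0.032 -0.1 0" --pt "15 0 0.032 -0.1 0"

```text
clock: 7.65
position: [0.5381, 0.1212, 0.1373]
orientation: [-2.075, -2.359, 0.0]
force: [-0.3, -0.3, 0.4]
gripper_width: 0.255
```

```bash
cat > look3.py <<'E'
import sys
from h import *
s=state();print(s['clock'],s['position'],s['orientation'],s['gripper_width'],s['force'])
n=sys.argv[1]
for c in ('wrist','side','top'):
    s=state();p=camera(c);np.save(f'pics/{n}{c}.npy',p);np.save(f'pics/{n}{c}s.npy',s,allow_pickle=True)
    i=p['img'][:,:,::-1]
    if c=='side': i=cv2.resize(i[140:300,120:330],None,fx=3.6,fy=3.6,interpolation=cv2.INTER_CUBIC)
    if c=='top': i=cv2.resize(i[130:280,150:350],None,fx=4,fy=4,interpolation=cv2.INTER_CUBIC)
    cv2.imwrite(f'pics/{n}{c}.png',i)
E
python3 look3.py a
```

```text
7.65 [0.53807881 0.12115531 0.13725892] [-2.07488339e+00 -2.35870630e+00  2.87228232e-04] 0.2550605135529262 [-0.26204331 -0.34669358  0.41051989]
```

View pics/awrist.png

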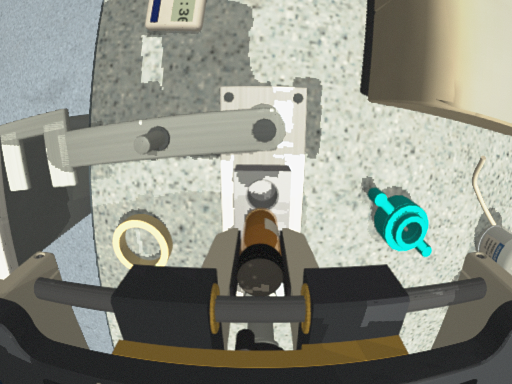

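View pics/aside.png

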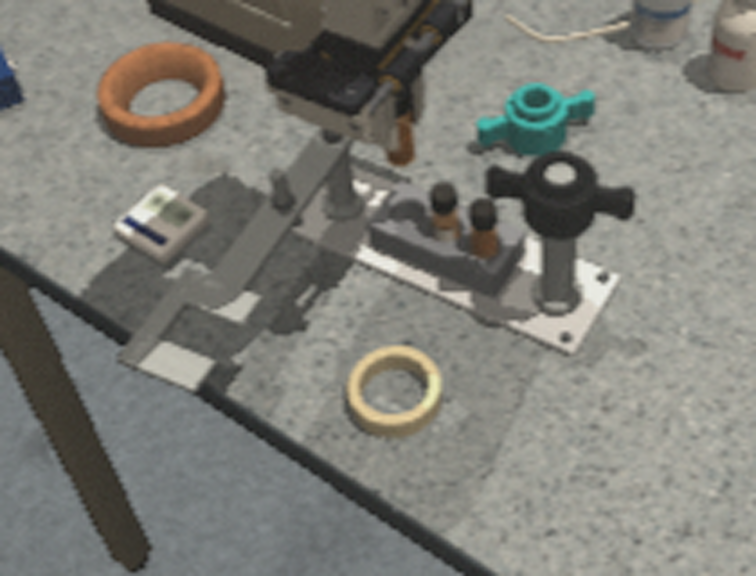

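View pics/atop.png

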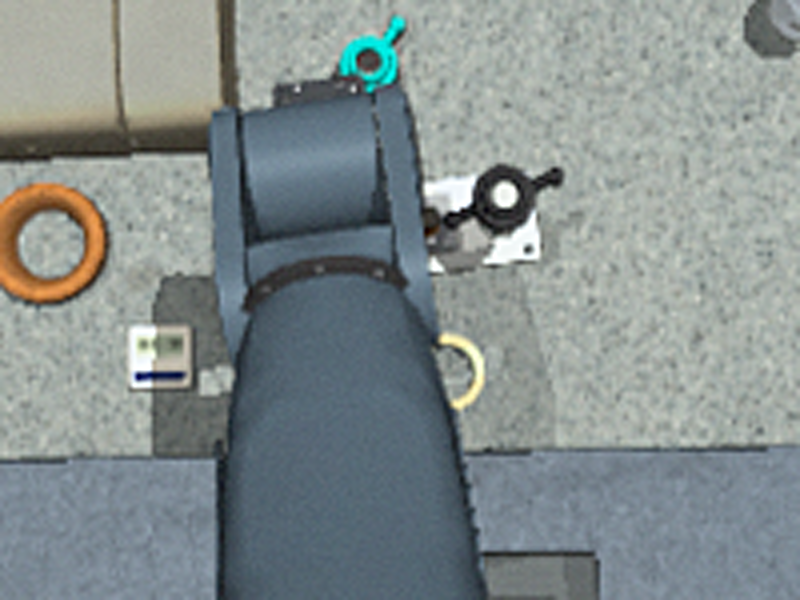

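Run:
```python
from h import *
p=np.load('pics/awrist.npy',allow_pickle=True).item();s=np.load('pics/awrists.npy',allow_pickle=True).item()
i=p['img'][:,:,::-1];cv2.imwrite('pics/awc.png',cv2.resize(i[75:300,190:340],None,fx=4,fy=2.66))
cv2.imwrite('pics/awc.png',cv2.resize(i[150:300,190:340],None,fx=4,fy=4,interpolation=cv2.INTER_CUBIC))
print('pocket',atz(p,(262,195),.036,s),'pivot',atz(p,(264,131),.095,s),atz(p,(222,87),.006,s),atz(p,(306,87),.006,s))
q=[0.54198757,0.08708184,0.12102621]
W=lambda P:[q[0]+P[0]*np.cos(q[2])-P[1]*np.sin(q[2]),q[1]+P[0]*np.sin(q[2])+P[1]*np.cos(q[2]),P[2]]
for P in [(0,.035,.036),(0,.1,.095),(-.042,.135,.006),(.042,.135,.006),(.026,.058,.036),(-.026,.058,.036)]:print(P,proj(p,W(P),s))
x,y,z=s['position']
print(proj(p,[[x,y,z+.0345],[x,y,z-.0375]],s))
```

```text
pocket [0.54029855 0.12117929 0.036     ] pivot [0.53302987 0.18494099 0.095     ] [0.48959911 0.21459057 0.006     ] [0.56963073 0.22515299 0.006     ]
(0, 0.035, 0.036) [[259.3458054  193.99542313]]
(0, 0.1, 0.095) [[259.67451107 128.35547486]]
(-0.042, 0.135, 0.006) [[216.45491967  85.00540856]]
(0.042, 0.135, 0.006) [[303.85883428  85.61179793]]
(0.026, 0.058, 0.036) [[288.48506795 169.77324353]]
(-0.026, 0.058, 0.036) [[230.54873038 169.35813838]]
[[258.86439032 278.41458119]
 [259.35678333 221.95866493]]
```

View pics/awc.png

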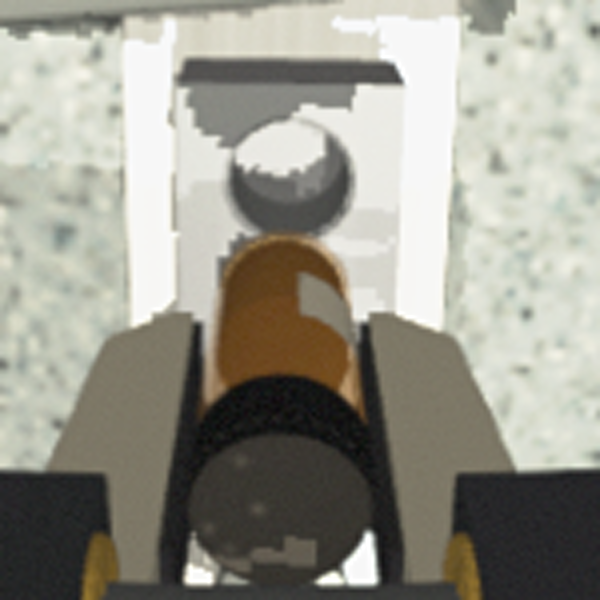

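play_rows --pt "15 0.0015 0 -0.02 0" --pt "15 0.0015 0 -0.04 0" --pt "15 0.0015 0 -0.054 0" --pt "15 0.0015 0 -0.054 0" --pt "15 0.0015 0 -0.054 0"

```text
clock: 8.3
position: [0.5398, 0.1212, 0.0834]
orientation: [2.075, 2.358, 0.001]
force: [-0.3, -0.3, 0.3]
gripper_width: 0.256
```

```bash
python3 look3.py b; python3 -c "
from h import *
p=np.load('pics/bwrist.npy',allow_pickle=True).item();s=np.load('pics/bwrists.npy',allow_pickle=True).item()
i=p['img'][:,:,::-1]
cv2.imwrite('pics/bwc.png',cv2.resize(i[130:280,190:340],None,fx=4,fy=4,interpolation=cv2.INTER_CUBIC))
x,y,z=s['position']
print(proj(p,[[x,y,z+.0345],[x,y,z-.0375],[x,y+.012,z-.0375],[.5403,.1212,.036],[.5378,.1218,.036]],s))
"
```

```text
8.3 [0.53982522 0.12122144 0.08344338] [2.07454280e+00 2.35843819e+00 1.03662801e-03] 0.2563417908903122 [-0.28129997 -0.33718188  0.31316641]
[[258.94188902 278.41517982]
 [259.29778325 221.9592874 ]
 [261.47500873 206.32070547]
 [259.95888691 216.85264898]
 [256.73197864 215.71359332]]
```

View pics/bwc.png

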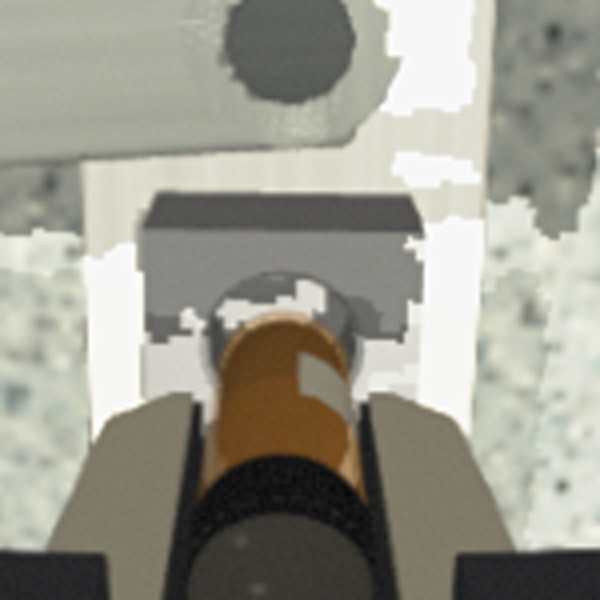

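View pics/bside.png

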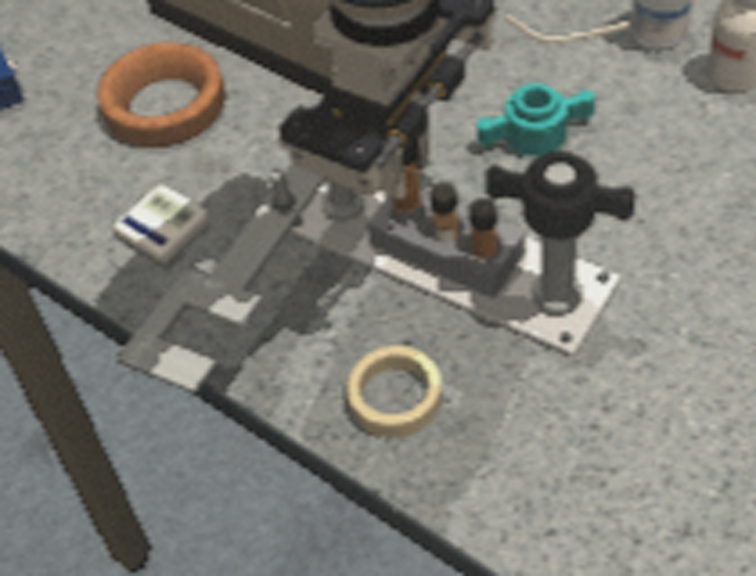

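play_rows --pt "15 -0.0008 0.0005 -0.006 0" --pt "15 -0.0008 0.0005 -0.012 0" --pt "15 -0.0008 0.0005 -0.018 0" --pt "15 -0.0008 0.0005 -0.018 0"

```text
clock: 8.85
position: [0.538, 0.1216, 0.0636]
orientation: [-2.074, -2.358, 0.002]
force: [0.7, -0.5, -0.0]
gripper_width: 0.259
```

```bash
python3 look3.py c; python3 -c "
from h import *
p=np.load('pics/cwrist.npy',allow_pickle=True).item()
i=p['img'][:,:,::-1]
cv2.imwrite('pics/cwc.png',cv2.resize(i[150:300,190:340],None,fx=4,fy=4,interpolation=cv2.INTER_CUBIC))
"
```

```text
8.85 [0.5379697  0.12164803 0.06360329] [-2.07402804e+00 -2.35822416e+00  1.99647990e-03] 0.2593776074188673 [ 0.68058531 -0.45940692 -0.04238734]
```

View pics/cwc.png

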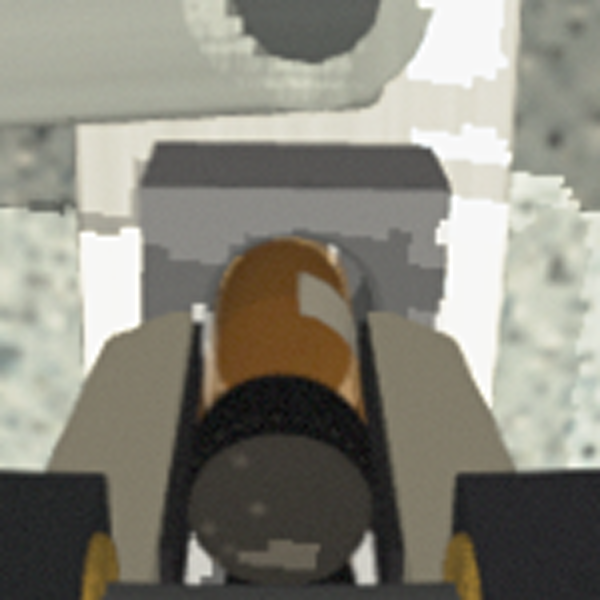

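play_rows --pt "15 0.0008 0 -0.006 0" --pt "15 0.0008 0 -0.012 0" --pt "15 0.0008 0 -0.017 0" --pt "15 0.0008 0 -0.018 0" --pt "15 0.0008 0 -0.018 0"

```text
clock: 9.5
position: [0.5394, 0.1217, 0.0465]
orientation: [2.075, 2.359, 0.0]
force: [-0.8, -0.2, 2.4]
gripper_width: 0.256
```

play_rows --pt "15 0 0 -0.001 0" --pt "15 0 0 -0.001 0" --pt "30 0 0 -0.001 0" --pt "50 0 0 0 0" --pt "50 0 0 0 0"

```text
clock: 10.0
position: [0.5393, 0.1217, 0.0465]
orientation: [-2.075, -2.359, 0.0]
force: [1.0, -0.7, -0.7]
gripper_width: 0.428
```

play_rows --pt "50 0 0 0.02 0" --pt "50 0 0 0.05 0" --pt "50 0 0 0.1 0" --pt "50 0 0 0.13 0"

```text
clock: 10.4
position: [0.5399, 0.1218, 0.1795]
orientation: [2.074, 2.358, 0.003]
force: [0.8, -0.1, -0.5]
gripper_width: 0.496
```

```bash
python3 look3.py d
```

```text
10.4 [0.53994564 0.12179742 0.17950304] [2.07381431 2.35779571 0.00288595] 0.49558059253590514 [ 0.76890774 -0.0917992  -0.46946823]
```

View pics/dwrist.png

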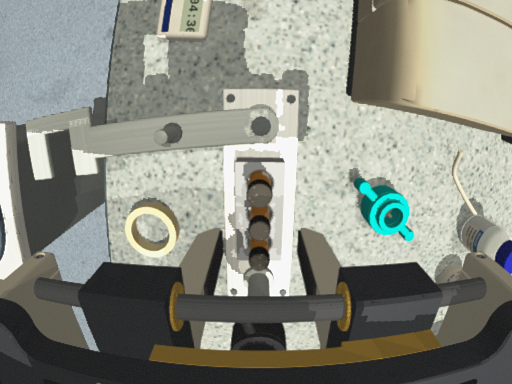

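View pics/dside.png

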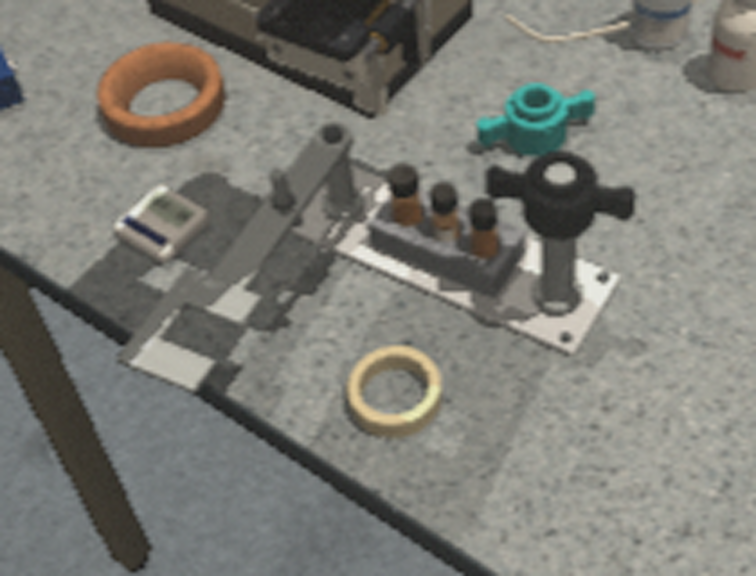

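Run:
```python
from h import *
s=state();p=camera('wrist');print(s['position'])
np.save('pics/e.npy',p)
for l in ('strap_pin',):
    for r in search_frame(p,l)[:2]: print(r['xy'],r['p'],atz(p,r['xy'],.109,s))
i=p['img'][:,:,::-1];cv2.imwrite('pics/e.png',cv2.resize(i[80:180,90:290],None,fx=4,fy=4,interpolation=cv2.INTER_CUBIC))
```

```text
[0.54012504 0.12183721 0.17820237]
[139.0, 135.0] 0.6 [0.43611403 0.16978796 0.109     ]
```

View pics/e.png

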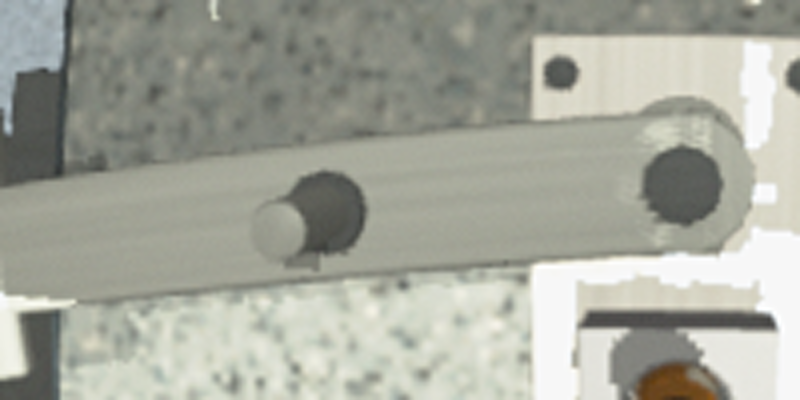

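Run:
```python
from h import *
s=state();p=np.load('pics/e.npy',allow_pickle=True).item()
for z in (.126,.13): print('top',atz(p,(159.5,137.5),z,s))
print('base',atz(p,(171,133.2),.092,s)); pv=atz(p,(260.5,126.7),.095,s);print('pivot',pv)
print(np.linalg.norm(atz(p,(159.5,137.5),.126,s)[:2]-pv[:2]))
```

```text
top [0.45899067 0.17194352 0.126     ]
top [0.46033912 0.17256443 0.13      ]
base [0.45758383 0.17123683 0.092     ]
pivot [0.53137195 0.18488429 0.095     ]
0.07352899028370881
```

play_rows --pt "40 -0.01 0.006 0 -0.15" --pt "40 -0.02 0.012 0 -0.3" --pt "40 -0.03 0.018 0 -0.45" --pt "40 -0.04 0.024 0 -0.6" --pt "40 -0.05 0.03 0 -0.75"

```text
clock: 11.15
position: [0.4881, 0.1517, 0.1749]
orientation: [-2.798, -1.426, 0.005]
force: [0.1, -0.0, -0.3]
gripper_width: 0.402
```

play_rows --pt "40 -0.01 0.006 0 -0.15" --pt "40 -0.02 0.012 0 -0.3" --pt "40 -0.032 0.0185 0 -0.45" --pt "40 -0.032 0.0185 0 -0.6" --pt "40 -0.032 0.0185 -0.02 -0.745"

```text
clock: 11.65
position: [0.4576, 0.1706, 0.1567]
orientation: [-3.126, -0.311, -0.002]
force: [0.3, -0.6, -0.1]
gripper_width: 0.402
```

```bash
python3 look.py f
python3 - <<'E'
from h import *
s=state();p=camera('wrist');save(p,'f');x,y,z=s['position'];print(x,y,z)
print(proj(p,[[.458,.1705,.126],[.458,.1705,.092],[x,y,.126],[x,y,.092]],s))
E
```

```text
11.65 [0.45759883 0.17055435 0.15666695] [-3.12597429e+00 -3.10718903e-01 -2.03032673e-03] 0.40214833463116534
jaw deg -78.64699557997558
0.4556716024933398 0.16985892095246702 0.15275650546385044
[[258.75466112 225.64168007]
 [258.8838774  207.98053736]
 [259.04048454 228.85626512]
 [259.13025307 210.83495402]]
```

View pics/f.png

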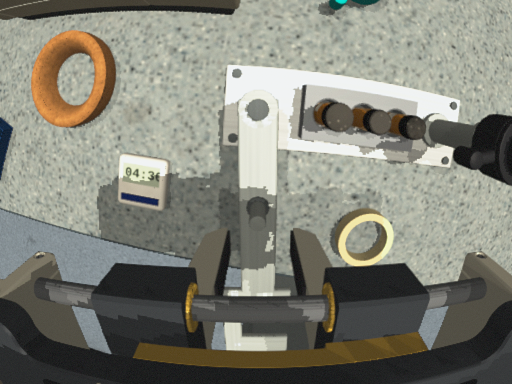

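play_rows --pt "40 0.001 0 -0.02 0" --pt "40 0.001 0 -0.04 0" --pt "40 0.001 0 -0.047 0" --pt "20 0.001 0 -0.047 0" --pt "20 0.001 0 -0.047 0"

```text
clock: 12.25
position: [0.4586, 0.1703, 0.1101]
orientation: [-3.125, -0.322, -0.0]
force: [0.1, 0.8, 0.4]
gripper_width: 0.273
```

```bash
python3 look.py g
python3 - <<'E'
import numpy as np
from h import *
print(state()['position'])
P=np.array([.5315,.1855]);r=.0752
for k in range(0,14):
    a=np.radians(191.5)+k*.12;q=P+r*np.array([np.cos(a),np.sin(a)]);print(k,round(k*.12,2),(q-(P+r*np.array([np.cos(np.radians(191.5)),np.sin(np.radians(191.5))]))).round(4))
E
```

```text
12.25 [0.45861412 0.17025661 0.11014919] [-3.12502891e+00 -3.21705898e-01 -3.08602509e-04] 0.27288470498487954
jaw deg -78.24478847658503
[0.45876846 0.1703009  0.11038263]
0 0.0 [0. 0.]
1 0.12 [ 0.0023 -0.0087]
2 0.24 [ 0.0057 -0.0171]
3 0.36 [ 0.01  -0.025]
4 0.48 [ 0.0153 -0.0323]
5 0.6 [ 0.0213 -0.039 ]
6 0.72 [ 0.0282 -0.0449]
7 0.84 [ 0.0357 -0.0499]
8 0.96 [ 0.0437 -0.054 ]
9 1.08 [ 0.0522 -0.0571]
10 1.2 [ 0.061  -0.0591]
11 1.32 [ 0.0699 -0.0601]
12 1.44 [ 0.0789 -0.06  ]
13 1.56 [ 0.0879 -0.0589]
```

View pics/g.png

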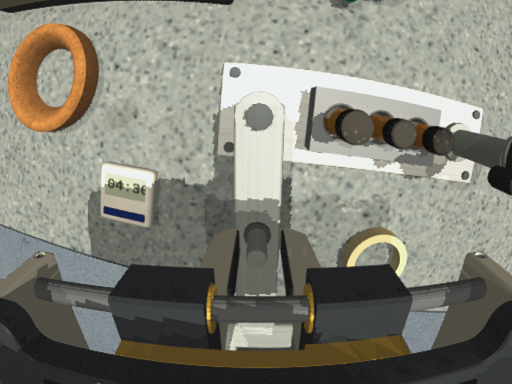

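play_rows --pt "20 0.0023 -0.0087 0 0.12" --pt "20 0.0057 -0.0171 0 0.24" --pt "20 0.01 -0.025 0 0.36" --pt "20 0.0153 -0.0323 0 0.48" --pt "20 0.0213 -0.039 0 0.6"

```text
clock: 12.8
position: [0.4801, 0.1311, 0.1105]
orientation: [-2.888, -1.237, -0.002]
force: [-0.8, 2.0, 0.3]
gripper_width: 0.199
```

play_rows --pt "20 0.0069 -0.0059 0 0.12" --pt "20 0.0144 -0.0109 0 0.24" --pt "20 0.0224 -0.015 0 0.36" --pt "20 0.0309 -0.0181 0 0.48"

```text
clock: 13.2
position: [0.5109, 0.113, 0.1105]
orientation: [2.511, 1.888, 0.001]
force: [-1.0, 1.5, -0.4]
gripper_width: 0.201
```

```bash
python3 look.py g2
```

```text
13.2 [0.5108967  0.11296057 0.11048356] [2.51097296e+00 1.88786741e+00 6.80983804e-04] 0.20127481180846638
jaw deg -16.124873307795312
```

View pics/g2.png

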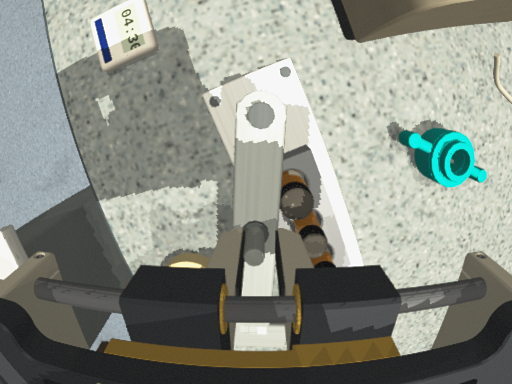

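play_rows --pt "20 0.0088 -0.002 0 0.12" --pt "20 0.0177 -0.003 0 0.24" --pt "20 0.0222 -0.0031 0 0.3" --pt "20 0.0267 -0.0029 0 0.36" --pt "20 0.0297 -0.0027 0 0.4"

```text
clock: 13.75
position: [0.5404, 0.1105, 0.1103]
orientation: [2.092, 2.343, 0.001]
force: [-1.4, -0.3, 0.9]
gripper_width: 0.202
```

play_rows --pt "20 0.002 0.0002 0 0" --pt "20 0.004 0.0004 0 0" --pt "20 0.006 0.0007 0 0"

```text
clock: 14.05
position: [0.545, 0.111, 0.1098]
orientation: [-2.093, -2.34, 0.004]
force: [-15.2, -3.5, 12.5]
gripper_width: 0.202
```

```bash
python3 look3.py i
```

```text
14.05 [0.54498366 0.11096373 0.10979078] [-2.09279467 -2.34016902  0.00410587] 0.2024160006782413 [-15.18968905  -3.52490363  12.51803745]
```

View pics/iside.png

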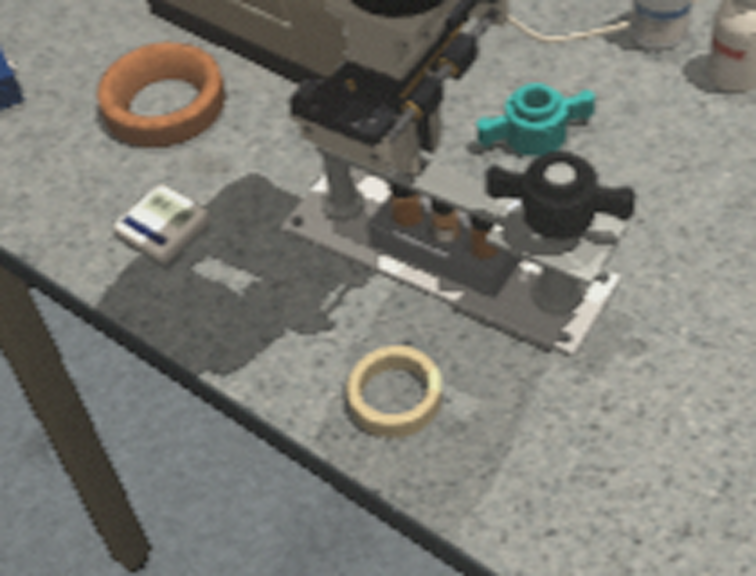

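View pics/iwrist.png

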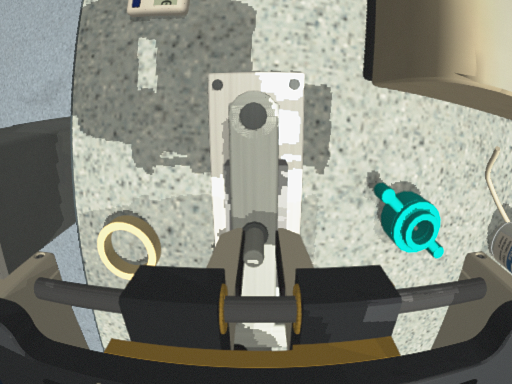

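play_rows --pt "20 -0.005 -0.0005 0 0" --pt "35 -0.005 -0.0005 0 0" --pt "35 -0.005 -0.0005 0.03 0" --pt "35 -0.005 -0.0005 0.07 0" --pt "50 -0.005 -0.0005 0.11 0"

```text
clock: 14.7
position: [0.5411, 0.1106, 0.2209]
orientation: [-2.093, -2.342, 0.0]
force: [0.4, -0.9, 0.7]
gripper_width: 0.391
```

play_rows --pt "75 0.003 -0.024 0.01 -0.15" --pt "75 0.006 -0.048 0.01 -0.3" --pt "75 0.009 -0.072 0.01 -0.45" --pt "75 0.012 -0.098 0.01 -0.6" --pt "75 0.012 -0.098 0.01 -0.75"

```text
clock: 15.2
position: [0.5537, 0.0102, 0.2298]
orientation: [2.811, 1.401, 0.001]
force: [-0.6, 0.1, -0.0]
gripper_width: 0.742
```

```bash
python3 look3.py j
python3 - <<'E'
from h import *
p=np.load('pics/jwrist.npy',allow_pickle=True).item();s=np.load('pics/jwrists.npy',allow_pickle=True).item()
for r in search_frame(camera('wrist'),'wing_nut')[:3]:print(r)
print(proj(p,[[.5558,-.0125,.152],[.5558,-.0125,.11]],s))
E
```

```text
15.2 [0.55371942 0.01023658 0.22975914] [2.81091472e+00 1.40105395e+00 8.79798504e-04] 0.7419063481352645 [-6.42526196e-01  5.49963125e-02 -1.23141476e-04]
{'xy': [305.2, 45.2], 'p': 0.84}
{'xy': [271.4, 210.1], 'p': 0.78}
[[276.9022969  221.97425037]
 [274.63560168 205.42546515]]
```

View pics/jwrist.png

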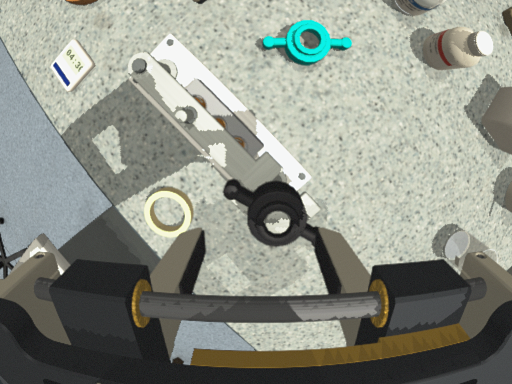

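View pics/jside.png

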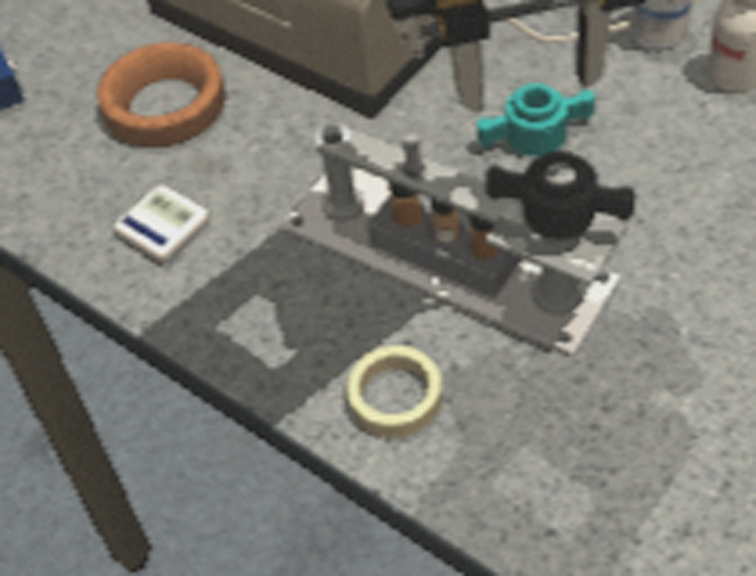

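play_rows --pt "75 0.0005 -0.005 0 -0.15" --pt "75 0.001 -0.01 0 -0.3" --pt "75 0.0015 -0.015 0 -0.45" --pt "75 0.002 -0.02 0 -0.6" --pt "75 0.0021 -0.0227 0 -0.75"

```text
clock: 15.95
position: [0.5555, -0.0098, 0.2297]
orientation: [3.129, 0.285, 0.0]
force: [-0.5, 0.3, 0.5]
gripper_width: 0.75
```

play_rows --pt "75 0 0 0 -0.15" --pt "75 0 0 0 -0.3" --pt "75 0 0 0 -0.45" --pt "75 0 0 0 -0.6" --pt "75 0 0 0 -0.75"

```text
clock: 16.45
position: [0.5554, -0.0095, 0.2297]
orientation: [-3.016, 0.881, -0.0]
force: [0.5, -0.3, -0.4]
gripper_width: 0.751
```

```bash
python3 look.py k
python3 - <<'E'
from h import *
s=state();p=camera('wrist');save(p,'k');print(s['position'])
a=np.radians(-67)
C=np.array([.5558,-.0125])
for k in (-67,-64,-70):
    a=np.radians(k);w=.047*np.array([np.cos(a),np.sin(a)]);print(k,proj(p,[[*C,.152],[*(C+w),.131],[*(C-w),.131]],s).round(1).tolist())
E
```

```text
16.45 [ 0.55538775 -0.00951847  0.22965863] [-3.01558773e+00  8.80584245e-01 -2.79363298e-04] 0.7507815303759816
jaw deg -122.55675070284626
[ 0.55538097 -0.0095295   0.22965383]
-67 [[262.2, 202.1], [292.0, 152.1], [234.4, 233.3]]
-64 [[262.2, 202.1], [289.6, 150.6], [236.7, 234.6]]
-70 [[262.2, 202.1], [294.2, 153.7], [232.3, 232.0]]
```

View pics/k.png

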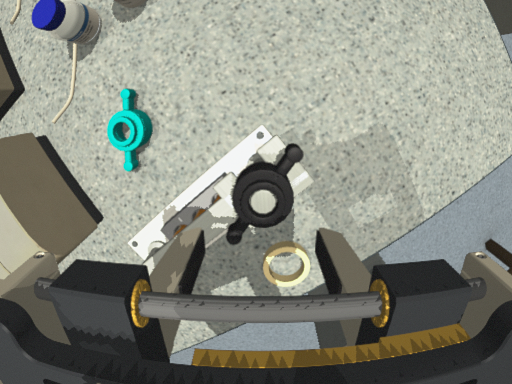

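play_rows --pt "75 0 -0.003 -0.03 0" --pt "75 0 -0.0035 -0.06 0" --pt "75 0 -0.0035 -0.09 0" --pt "75 0 -0.0035 -0.109 0" --pt "75 0 -0.0035 -0.109 0"

```text
clock: 17.05
position: [0.554, -0.0132, 0.1184]
orientation: [3.019, -0.868, -0.007]
force: [0.1, -1.3, 0.7]
gripper_width: 0.744
```

```bash
python3 look.py l
```

```text
17.05 [ 0.55399793 -0.01317841  0.11837597] [ 3.01853604 -0.86801839 -0.00666044] 0.7439320877486476
jaw deg -122.0863159929194
```

View pics/l.png

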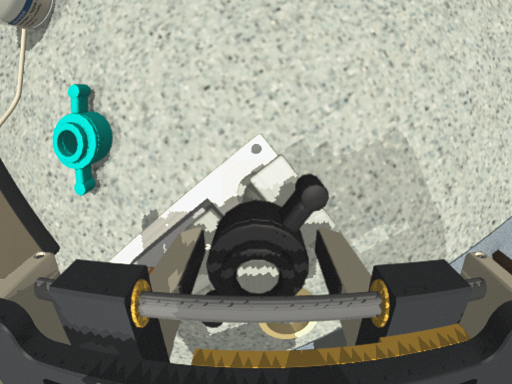

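play_rows --pt "75 0 0 0.001 0.12" --pt "75 0 0 0.001 0.24" --pt "75 0 0 0.001 0.36" --pt "75 0 0 0.001 0.48" --pt "75 0 0 0.001 0.6"

```text
clock: 17.6
position: [0.5562, -0.0135, 0.1234]
orientation: [3.141, 0.067, 0.004]
force: [-0.2, 0.4, 0.6]
gripper_width: 0.745
```

play_rows --pt "75 0 0 0 0.1" --pt "75 0 0 0 0.2" --pt "75 0 0 0 0.3" --pt "75 0 0 0 0.4"

```text
clock: 18.0
position: [0.5562, -0.0135, 0.1234]
orientation: [3.064, 0.688, 0.004]
force: [0.2, -0.1, 0.5]
gripper_width: 0.75
```

```bash
python3 look3.py m
```

```text
18.0 [ 0.55620324 -0.01349484  0.12343874] [3.06446514 0.68806074 0.00371634] 0.7503341234390836 [ 0.19942829 -0.13652768  0.5390337 ]
```

View pics/mwrist.png

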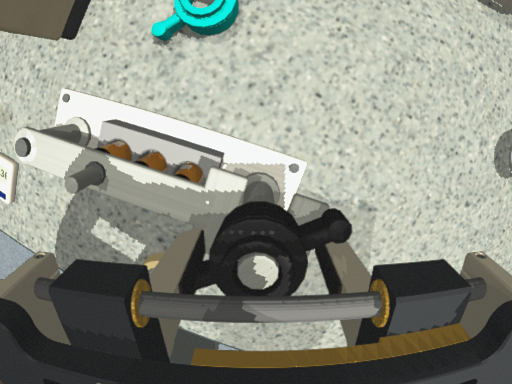

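View pics/mside.png

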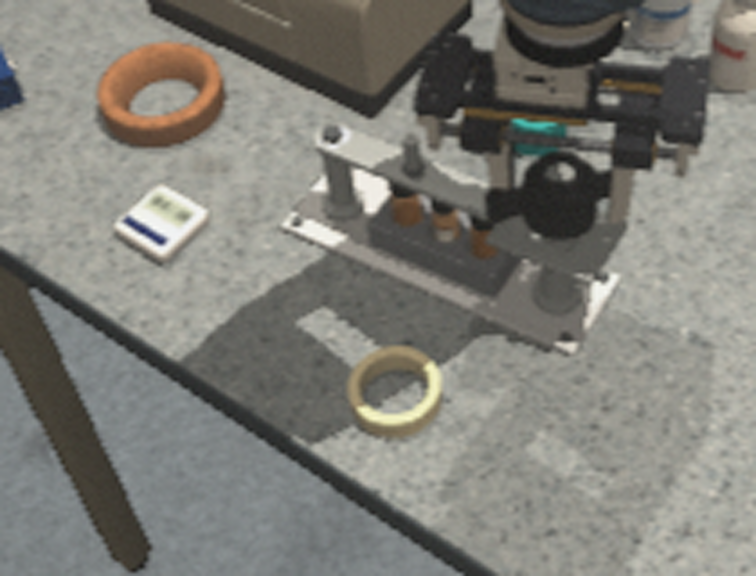

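play_rows --pt "75 0 0 -0.003 0.08" --pt "75 0 0 -0.003 0.16" --pt "75 0 0 -0.003 0.24" --pt "75 0 0 -0.003 0.32" --pt "75 0 0 -0.003 0.32"

```text
clock: 18.65
position: [0.5557, -0.0135, 0.1193]
orientation: [2.921, 1.156, 0.001]
force: [1.4, -0.0, 0.3]
gripper_width: 0.751
```

```bash
python3 look3.py n
```

```text
18.65 [ 0.55571647 -0.01353669  0.11934186] [2.92067324e+00 1.15597783e+00 1.46595380e-03] 0.7506884098304988 [ 1.36632192 -0.00720563  0.26925449]
```

View pics/nwrist.png

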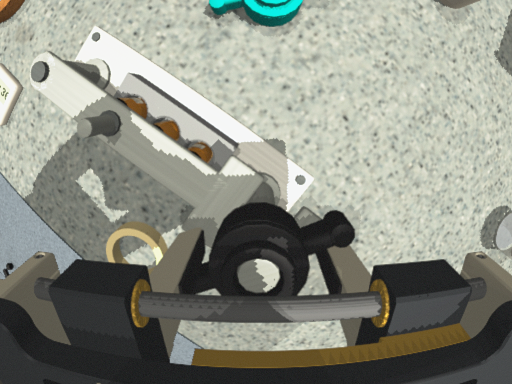

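View pics/nside.png

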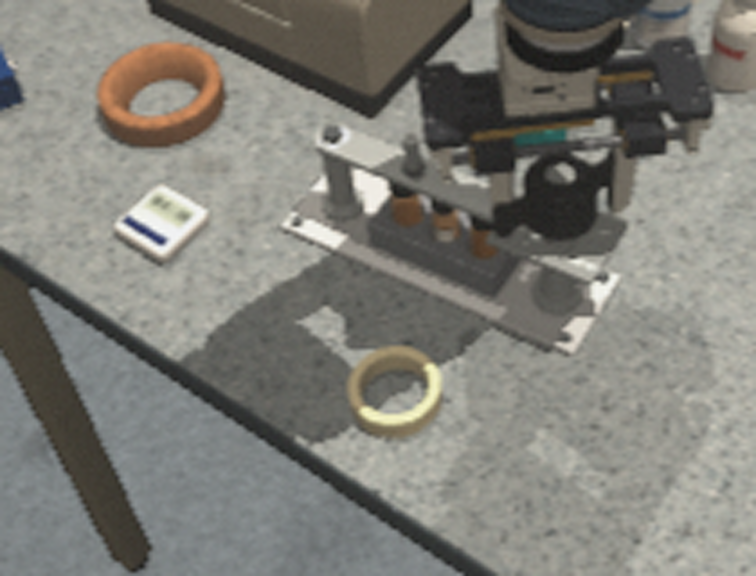

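play_rows --pt "75 0 0 0.001 0.08" --pt "75 0 0 0.001 0.16" --pt "75 0 0 0.001 0.24" --pt "75 0 0 0.001 0.24"

```text
clock: 19.2
position: [0.5554, -0.0136, 0.1198]
orientation: [2.762, 1.497, 0.0]
force: [0.4, 0.5, -0.1]
gripper_width: 0.752
```

```bash
python3 look3.py o; python3 -c "
from h import *
a=[np.load(f'pics/{k}side.npy',allow_pickle=True).item()['img'][140:235,240:320,::-1] for k in 'jmno']
cv2.imwrite('pics/cmp.png',cv2.resize(np.hstack(a),None,fx=2.5,fy=5,interpolation=cv2.INTER_CUBIC)); print(state()['ft_torque'])"
```

```text
19.2 [ 0.55541375 -0.01360412  0.11981285] [2.76203296e+00 1.49666193e+00 2.61847683e-04] 0.7517602630407053 [ 0.35201682  0.52229555 -0.07010898]
[-0.07539993  0.10335933  0.01467259]
```

View pics/cmp.png

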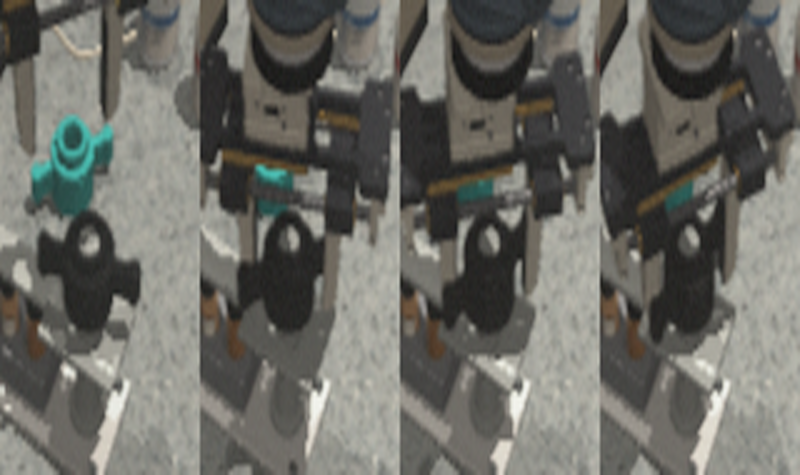

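View pics/owrist.png

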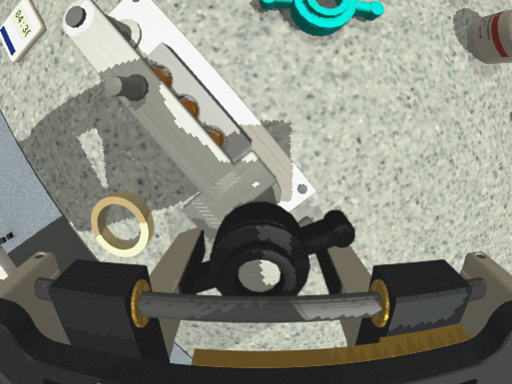

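play_rows --pt "75 0.0003 0 0 0.07" --pt "75 0.0003 0.0003 0 0.14" --pt "75 0.0003 0.0003 0 0.21" --pt "75 0.0003 0.0003 0 0.21"

```text
clock: 19.75
position: [0.5557, -0.0133, 0.1197]
orientation: [2.59, 1.778, 0.0]
force: [0.2, -0.4, 0.0]
gripper_width: 0.748
```

```bash
python3 look3.py p; python3 -c "
from h import *
a=[np.load(f'pics/{k}side.npy',allow_pickle=True).item()['img'][140:235,240:320,::-1] for k in 'jnop']
cv2.imwrite('pics/cmp2.png',cv2.resize(np.hstack(a),None,fx=2.5,fy=5,interpolation=cv2.INTER_CUBIC)); print(state()['ft_torque'])"
```

```text
19.75 [ 0.55566887 -0.01327848  0.11966435] [2.59025352e+00 1.77764766e+00 6.06084326e-05] 0.7476385975862878 [ 0.1910179  -0.40026121  0.01814476]
[-0.03632847  0.13814383 -0.04426612]
```

View pics/cmp2.png

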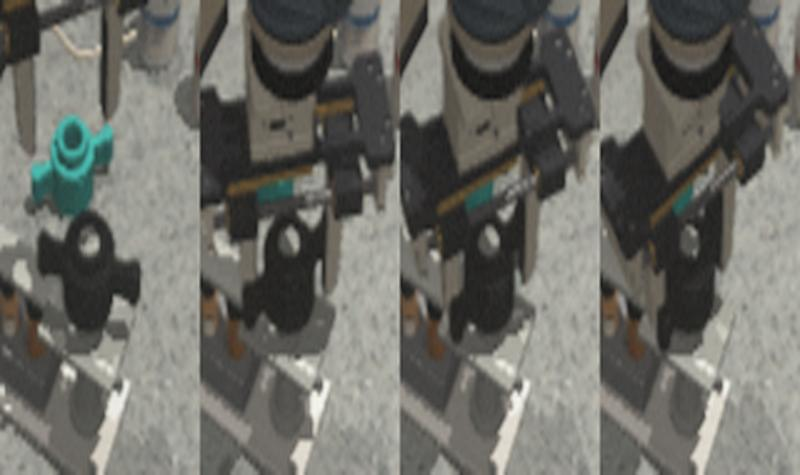

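View pics/pwrist.png

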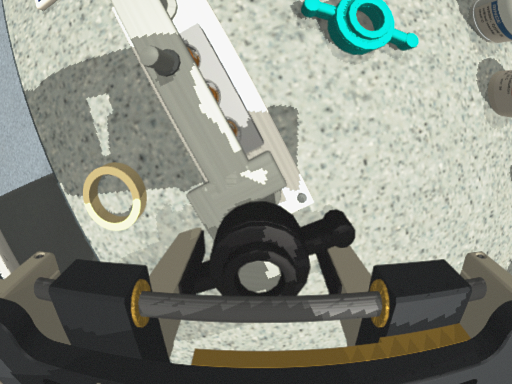

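play_rows --pt "75 0 0 0 0.07" --pt "75 0 0 0 0.14" --pt "75 0 0 0 0.14"

```text
clock: 20.2
position: [0.5557, -0.0133, 0.1197]
orientation: [2.459, 1.955, 0.0]
force: [0.1, 0.1, -0.4]
gripper_width: 0.752
```

```bash
python3 look3.py q; python3 -c "
from h import *
a=[np.load(f'pics/{k}side.npy',allow_pickle=True).item()['img'][140:235,240:320,::-1] for k in 'jopq']
cv2.imwrite('pics/cmp2.png',cv2.resize(np.hstack(a),None,fx=2.5,fy=5,interpolation=cv2.INTER_CUBIC)); print(state()['ft_torque'])"
```

```text
20.2 [ 0.55572169 -0.01331096  0.11968018] [2.45937816e+00 1.95452835e+00 2.28011794e-04] 0.751705154390133 [ 0.05987753  0.11602619 -0.41099519]
[-0.04725078  0.09332306 -0.03968097]
```

View pics/cmp2.png

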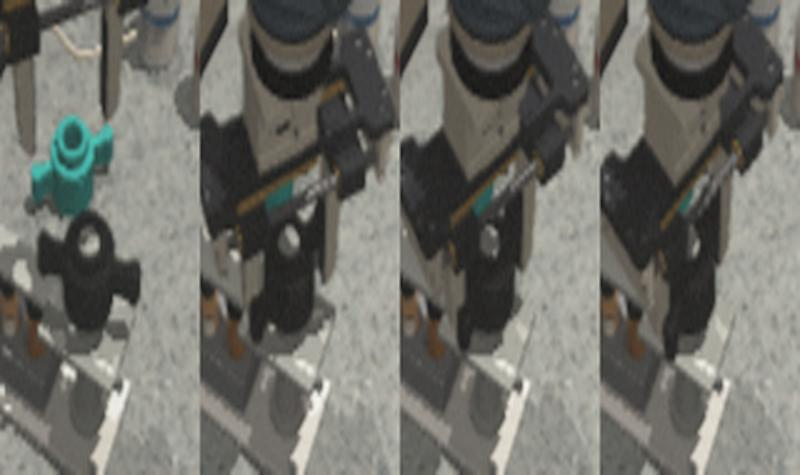

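View pics/qwrist.png

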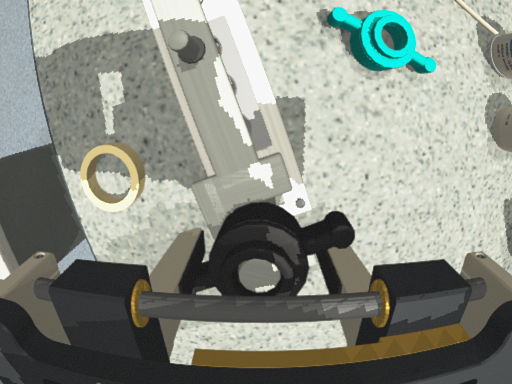

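play_rows --pt "75 0 0 0 0.07" --pt "75 0 0 0 0.14" --pt "75 0 0 0 0.14"

```text
clock: 20.65
position: [0.5556, -0.0133, 0.1196]
orientation: [-2.317, -2.122, 0.0]
force: [-1.0, -0.2, -0.1]
gripper_width: 0.748
```

```bash
python3 look3.py r; python3 -c "
from h import *
print(state()['ft_torque'])
a=[np.load(f'pics/{k}wrist.npy',allow_pickle=True).item()['img'][190:310,170:370,::-1] for k in 'opqr']
a=np.vstack([np.hstack(a[:2]),np.hstack(a[2:])])
cv2.imwrite('pics/cmp3.png',cv2.resize(a,None,fx=2,fy=2,interpolation=cv2.INTER_CUBIC))"
```

```text
20.65 [ 0.55561207 -0.01327706  0.11960647] [-2.31659617e+00 -2.12188907e+00  7.35959911e-05] 0.7476690615088378 [-0.99695594 -0.18130728 -0.12123174]
[-0.07572398  0.08263988 -0.01108828]
```

View pics/cmp3.png

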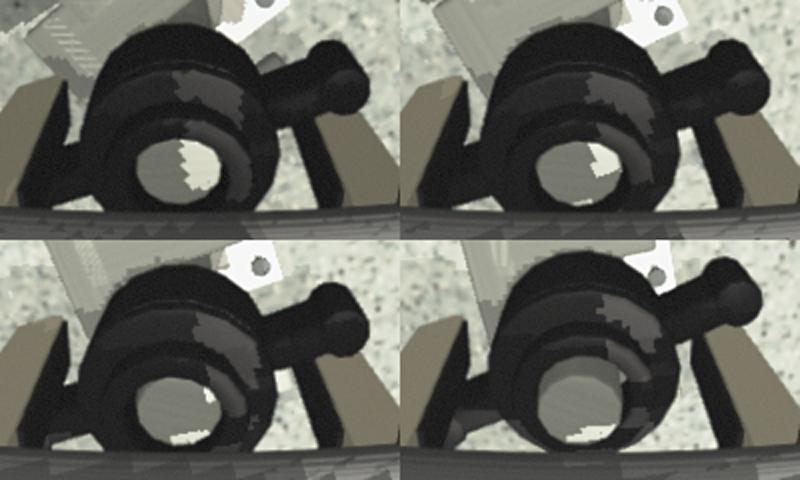

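View pics/rside.png

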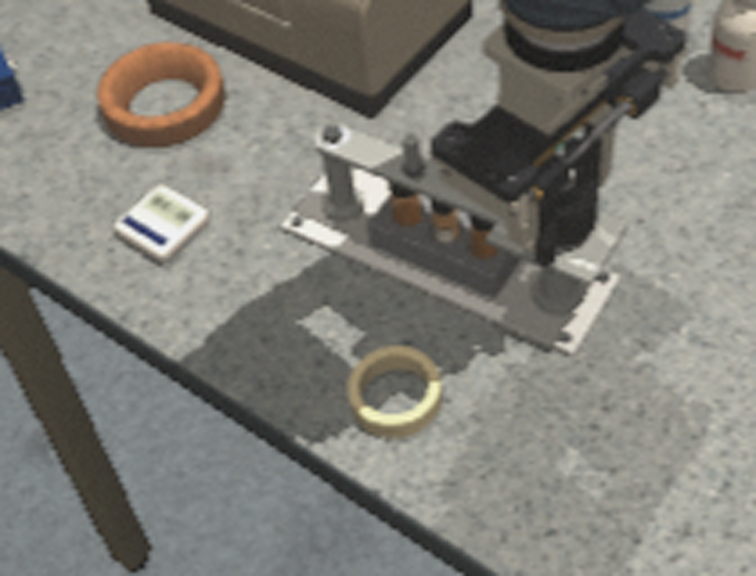

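play_rows --pt "75 0 0 0 -0.12" --pt "75 0 0 0 -0.24" --pt "75 0 0 0 -0.24" --pt "75 0 0 0.03 -0.24" --pt "75 0 0 0.068 -0.24"

```text
clock: 21.3
position: [0.5547, -0.0132, 0.1871]
orientation: [-2.549, -1.832, 0.004]
force: [-0.6, -0.4, 0.4]
gripper_width: 0.748
```

play_rows --pt "75 0 0 0 0.15" --pt "75 0 0 0 0.3" --pt "75 0 0 0 0.45" --pt "75 0 0 0 0.6" --pt "75 0 0 0 0.75"

```text
clock: 21.8
position: [0.5556, -0.0133, 0.1876]
orientation: [-1.694, -2.646, 0.0]
force: [0.3, -0.4, -0.2]
gripper_width: 0.747
```

play_rows --pt "75 0 0 0 0.15" --pt "75 0 0 0 0.3" --pt "75 0 0 0 0.45" --pt "75 0 0 0 0.6" --pt "75 0 0 0 0.75"

```text
clock: 22.3
position: [0.5556, -0.0133, 0.1876]
orientation: [-0.607, -3.082, 0.0]
force: [-0.7, 0.3, 1.2]
gripper_width: 0.75
```

```bash
python3 look3.py s;python3 look.py s2
```

```text
22.3 [ 0.55562689 -0.01327364  0.18763043] [-6.06997599e-01 -3.08238503e+00  2.71980361e-06] 0.7502589770178932 [-0.69855808  0.30543385  1.21184198]
22.45 [ 0.55561828 -0.01327906  0.18760642] [-6.23242842e-01 -3.07906880e+00 -5.54849006e-05] 0.7503648905341005
jaw deg 67.11440979805865
```

View pics/swrist.png

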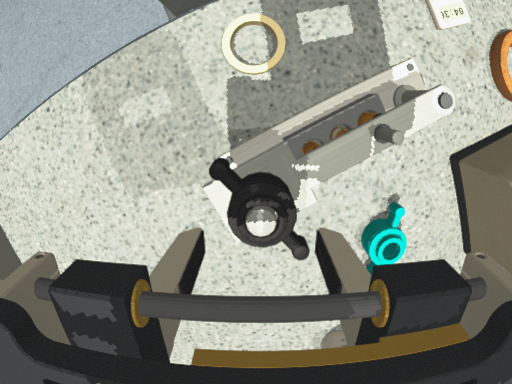

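View pics/sside.png

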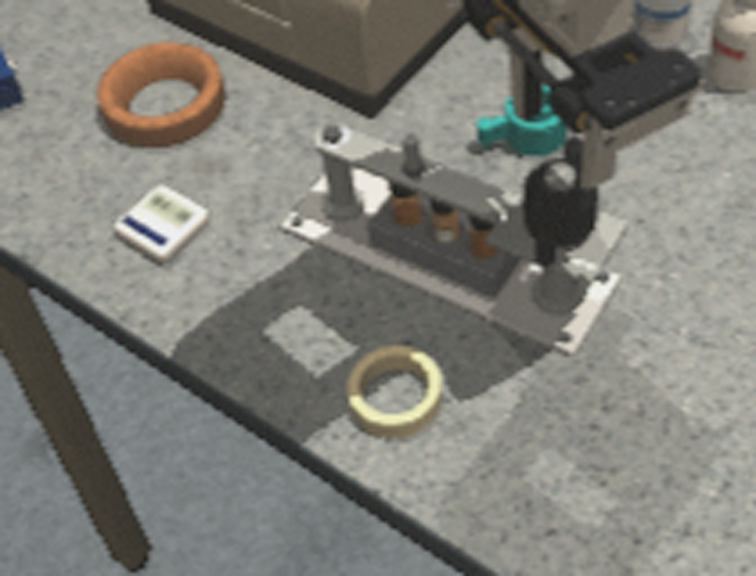

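Run:
```python
from h import *
s=state();p=camera('wrist')
a=atz(p,(220,169),.123,s);b=atz(p,(300,248),.123,s);d=a-b;print(a,b,np.hypot(*d[:2]),np.degrees(np.arctan2(d[1],d[0])),(a+b)/2, 'tip',atz(p,(263,221),.152,s))
```

```text
[ 0.51349179 -0.029076    0.123     ] [0.60172493 0.00399583 0.123     ] 0.09422755766751845 -159.4528377222569 [ 0.55760836 -0.01254009  0.123     ] tip [ 0.55498295 -0.01079127  0.152     ]
```

play_rows --pt "75 0 0 -0.02 0.1" --pt "75 0 0 -0.05 0.1" --pt "75 0 0 -0.068 0.1" --pt "75 0 0 -0.068 0" --pt "75 0 0 -0.068 -0.12"

```text
clock: 23.05
position: [0.5554, -0.0133, 0.119]
orientation: [-0.814, -3.033, 0.0]
force: [0.6, 0.2, 0.5]
gripper_width: 0.752
```

play_rows --pt "75 0 0 0 -0.12" --pt "75 0 0 0 -0.24" --pt "75 0 0 0 -0.36" --pt "75 0 0 0 -0.48" --pt "75 0 0 0 -0.6"

```text
clock: 23.55
position: [0.5556, -0.0133, 0.1196]
orientation: [-1.676, -2.657, 0.0]
force: [0.1, 0.2, 0.3]
gripper_width: 0.749
```

```bash
python3 look.py t; python3 -c "
from h import *
print(state()['ft_torque'],state()['joints'])"
```

```text
23.55 [ 0.55563728 -0.01330506  0.11960812] [-1.67594182e+00 -2.65715188e+00  1.09978350e-04] 0.7492950653630264
jaw deg 25.518390800166795
[-0.00915899 -0.00765285  0.03856979] [-1.07651996e-01  4.94086984e-01  1.73036352e+00  5.43820803e-05
  9.17103152e-01 -5.46191812e-01]
```

View pics/t.png

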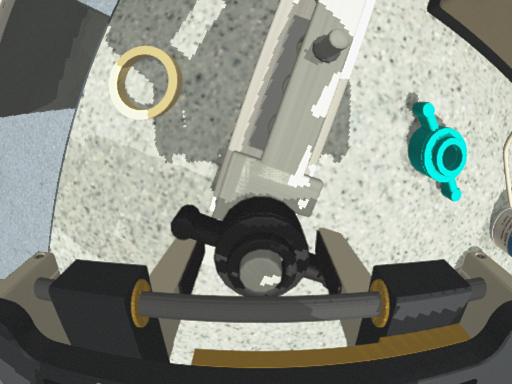

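play_rows --pt "75 0 0 0 -0.12" --pt "75 0 0 0 -0.24" --pt "75 0 0 0 -0.36" --pt "75 0 0 0 -0.48" --pt "75 0 0 0 -0.6"

```text
clock: 24.1
position: [0.5556, -0.0133, 0.1196]
orientation: [-2.383, -2.047, 0.0]
force: [-0.5, 0.7, 0.2]
gripper_width: 0.754
```

play_rows --pt "75 0 0 0 -0.12" --pt "75 0 0 0 -0.24" --pt "75 0 0 0 -0.36" --pt "75 0 0 0 -0.48" --pt "75 0 0 0 -0.6"

```text
clock: 24.6
position: [0.5557, -0.0133, 0.1197]
orientation: [2.882, 1.251, 0.0]
force: [-0.8, 0.0, 0.6]
gripper_width: 0.752
```

```bash
python3 look3.py u; python3 -c "
from h import *
print(state()['ft_torque'],state()['joints'])"
```

```text
24.6 [ 0.55568464 -0.01328375  0.11965233] [2.88162163e+00 1.25127516e+00 8.62098502e-05] 0.7517000467737414 [-0.78540482  0.0311877   0.58846606]
[-0.07884556  0.13167158 -0.07668462] [-1.07654368e-01  4.94032902e-01  1.73045336e+00 -4.31523925e-05
  9.17138687e-01  6.36549709e-01]
```

View pics/uwrist.png

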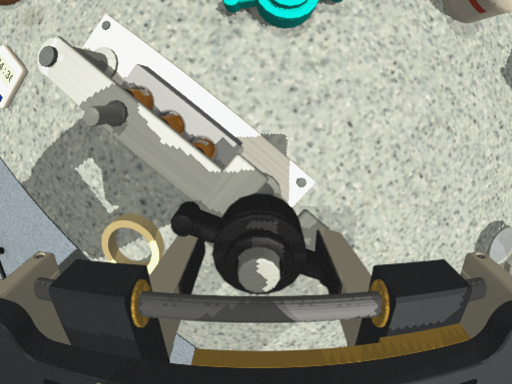

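View pics/uside.png

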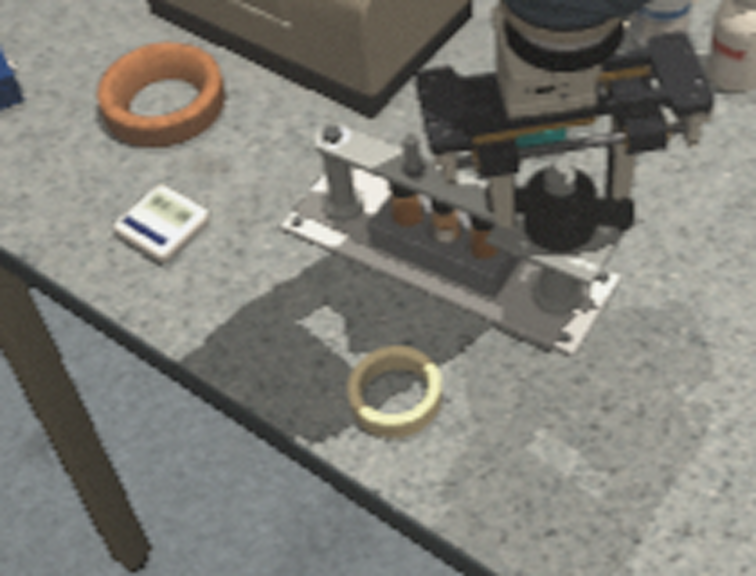

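Nut is screwing down, wings following the fingers. Continuing clockwise.

play_rows --pt "75 0 0 -0.0005 -0.12" --pt "75 0 0 -0.0005 -0.24" --pt "75 0 0 -0.0005 -0.36" --pt "75 0 0 -0.0005 -0.48" --pt "75 0 0 -0.0005 -0.6"

```text
clock: 25.25
position: [0.5557, -0.0133, 0.1191]
orientation: [3.122, 0.35, 0.0]
force: [0.4, 0.4, 0.4]
gripper_width: 0.749
```

play_rows --pt "75 0 0 0 -0.12" --pt "75 0 0 0 -0.24" --pt "75 0 0 0 -0.36" --pt "75 0 0 0 -0.48"

```text
clock: 25.65
position: [0.5557, -0.0133, 0.1191]
orientation: [3.116, -0.403, 0.0]
force: [-0.6, -0.4, -0.5]
gripper_width: 0.753
```

```bash
python3 look3.py v; python3 -c "
from h import *
print(state()['ft_torque'],state()['joints'])"
```

```text
25.65 [ 0.55566307 -0.01329466  0.11913924] [ 3.11567267e+00 -4.02517540e-01  5.64720699e-05] 0.7530631998216101 [-0.64610771 -0.39786658 -0.47392659]
[ 0.04583989  0.15562908 -0.03904155] [-1.07659310e-01  4.94780239e-01  1.73078093e+00  1.09014968e-05
  9.16113762e-01  1.71413988e+00]
```

View pics/vwrist.png

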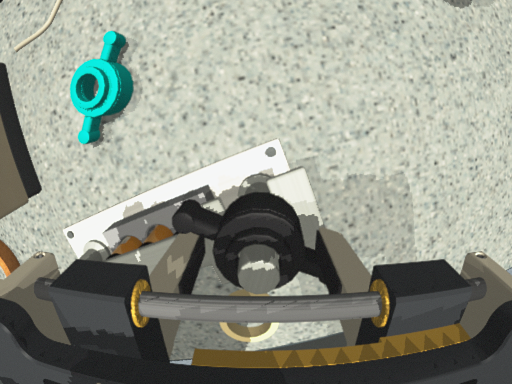

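View pics/vside.png

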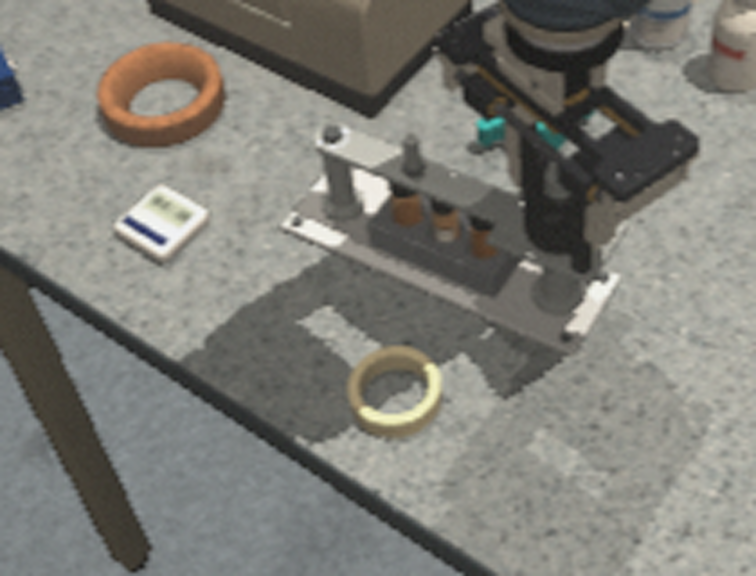

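play_rows --pt "75 0 0 0 -0.1" --pt "75 0 0 0 -0.2" --pt "75 0 0 0 -0.3" --pt "75 0 0 0 -0.4" --pt "75 0 0 0 -0.4"

```text
clock: 26.3
position: [0.5556, -0.0133, 0.1191]
orientation: [-2.976, 1.007, 0.0]
force: [0.7, -0.6, 0.0]
gripper_width: 0.752
```

```bash
python3 look3.py w; python3 -c "
from h import *
print(state()['ft_torque'],state()['joints'])"
```

```text
26.3 [ 0.55564881 -0.0132757   0.11914499] [-2.97569549e+00  1.00738840e+00  2.93792448e-05] 0.7520158619060592 [ 0.68929375 -0.64108676  0.03547362]
[ 0.08079248  0.13317656 -0.03401225] [-1.07661093e-01  4.94762808e-01  1.73076636e+00  3.35136055e-05
  9.16083189e-01  2.11438455e+00]
```

View pics/wwrist.png

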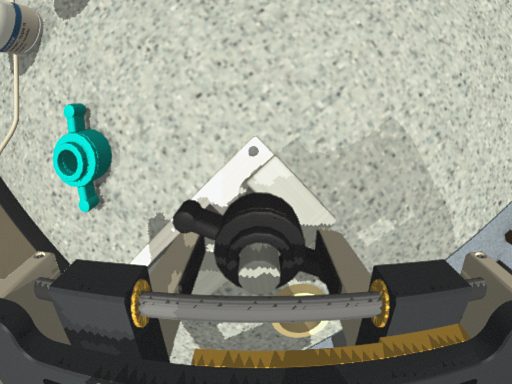

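play_rows --pt "75 0 0 0 -0.07" --pt "75 0 0 0 -0.14" --pt "75 0 0 0 -0.21" --pt "75 0 0 0 -0.21"

```text
clock: 26.85
position: [0.5556, -0.0133, 0.1191]
orientation: [2.853, -1.316, 0.0]
force: [-0.1, -0.1, 0.3]
gripper_width: 0.751
```

```bash
python3 look3.py x; python3 -c "
from h import *
print(state()['ft_torque'],state()['joints'])"
```

```text
26.85 [ 0.55564891 -0.01328464  0.11912691] [ 2.85288441e+00 -1.31553266e+00  3.27445159e-06] 0.7513428911903058 [-0.10591204 -0.13733618  0.30620638]
[ 0.0430968   0.14613686 -0.02299073] [-1.07638575e-01  4.94725551e-01  1.73076168e+00  5.44357756e-06
  9.16038770e-01  2.32599573e+00]
```

View pics/xwrist.png

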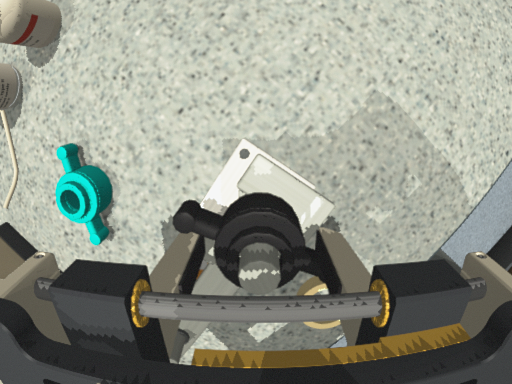

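View pics/xside.png

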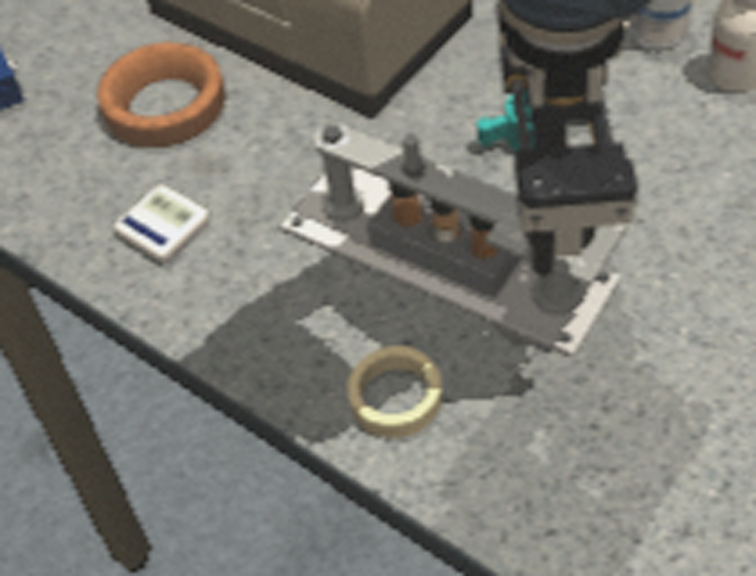

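play_rows --pt "75 0 0 0 -0.07" --pt "75 0 0 0 -0.14" --pt "75 0 0 0 -0.2" --pt "75 0 0 0 -0.2"

```text
clock: 27.4
position: [0.5556, -0.0132, 0.1191]
orientation: [-2.707, 1.595, 0.0]
force: [-0.0, 0.7, 1.2]
gripper_width: 0.747
```

```bash
python3 look3.py y; python3 -c "
from h import *
print(state()['ft_torque'],state()['joints'])"
```

```text
27.4 [ 0.55561198 -0.01320603  0.1191009 ] [-2.70664183e+00  1.59480419e+00  1.64181143e-04] 0.7471044244128061 [-0.01499967  0.66438617  1.1594443 ]
[0.11116935 0.11902677 0.06667666] [-1.07675656e-01  4.94730073e-01  1.73078727e+00 -3.81318223e-05
  9.16109377e-01  2.52669412e+00]
```

View pics/ywrist.png

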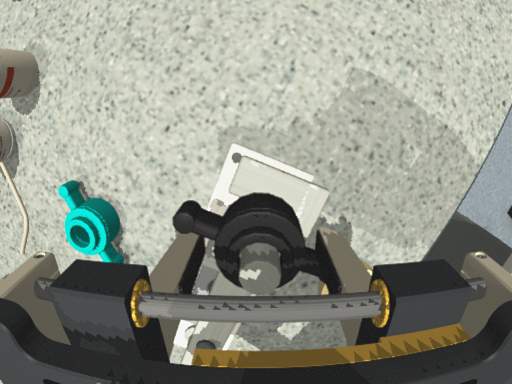

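play_rows --pt "75 0 0 0 -0.06" --pt "75 0 0 0 -0.12" --pt "75 0 0 0 -0.18" --pt "75 0 0 0 -0.2" --pt "75 0 0 0 -0.2"

```text
clock: 28.05
position: [0.5556, -0.0132, 0.1191]
orientation: [-2.534, 1.856, 0.0]
force: [0.2, 1.1, -1.3]
gripper_width: 0.75
```

```bash
python3 look3.py z; python3 -c "
from h import *
print(state()['ft_torque'],state()['joints'])
a=[np.load(f'pics/{k}wrist.npy',allow_pickle=True).item()['img'][180:300,165:365,::-1] for k in 'vxyz']
a=np.vstack([np.hstack(a[:2]),np.hstack(a[2:])])
cv2.imwrite('pics/cmp3.png',cv2.resize(a,None,fx=2,fy=2,interpolation=cv2.INTER_CUBIC))"
```

```text
28.05 [ 0.55559734 -0.01317267  0.11908035] [-2.53440369e+00  1.85641552e+00  2.88676563e-04] 0.7497404120510451 [ 0.1687259   1.14637374 -1.34392688]
[0.45930306 0.0997575  0.24546601] [-1.07573588e-01  4.94771925e-01  1.73085306e+00  1.21651757e-04
  9.16115416e-01  2.72779433e+00]
```

View pics/cmp3.png

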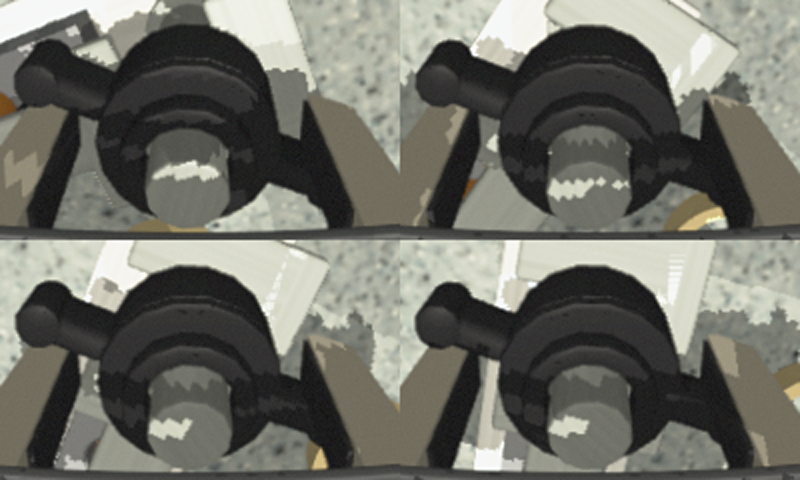

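play_rows --pt "75 0 0 0 0.12" --pt "75 0 0 0 0.24" --pt "75 0 0 0 0.24" --pt "75 0 0 0.03 0.24" --pt "75 0 0 0.068 0.24"

```text
clock: 28.7
position: [0.5548, -0.0133, 0.1867]
orientation: [2.733, -1.546, -0.005]
force: [0.7, 0.8, 0.5]
gripper_width: 0.754
```

play_rows --pt "75 0 0 0 0.15" --pt "75 0 0 0 0.3" --pt "75 0 0 0 0.45" --pt "75 0 0 0 0.6" --pt "75 0 0 0 0.75"

```text
clock: 29.2
position: [0.5557, -0.0134, 0.1872]
orientation: [3.112, -0.428, 0.0]
force: [-0.4, 0.3, 0.2]
gripper_width: 0.753
```

play_rows --pt "75 0 0 0 0.15" --pt "75 0 0 0 0.3" --pt "75 0 0 0 0.45" --pt "75 0 0 0 0.6" --pt "75 0 0 0 0.75"

```text
clock: 29.7
position: [0.5557, -0.0134, 0.1872]
orientation: [3.053, 0.741, 0.0]
force: [-0.5, -0.2, -1.1]
gripper_width: 0.756
```

```bash
python3 look3.py A; python3 -c "
from h import *
print(state()['ft_torque'],state()['joints'])
a=[np.load(f'pics/{k}side.npy',allow_pickle=True).item()['img'][140:235,240:320,::-1] for k in ['j','A']]
cv2.imwrite('pics/cmp2.png',cv2.resize(np.hstack(a),None,fx=5,fy=5,interpolation=cv2.INTER_CUBIC))"
```

```text
29.7 [ 0.5556978  -0.01342289  0.18720826] [3.05277652e+00 7.41173826e-01 2.48266725e-04] 0.756114571759027 [-0.51469703 -0.2240958  -1.08462422]
[0.01818455 0.10777316 0.01065327] [-1.07794167e-01  4.05093638e-01  1.67732158e+00 -6.95564326e-05
  1.05907278e+00  9.94822766e-01]
```

View pics/cmp2.png

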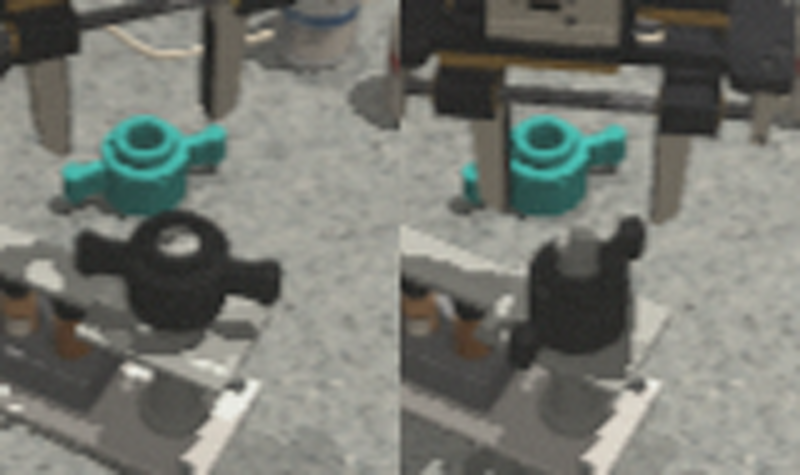

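View pics/Awrist.png

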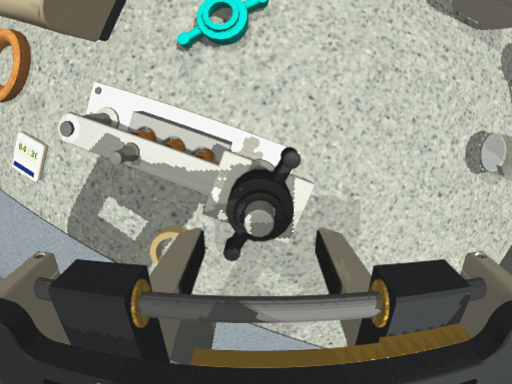

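```bash
python3 - <<'E'
from h import *
p=np.load('pics/Aside.npy',allow_pickle=True).item();pj=np.load('pics/jside.npy',allow_pickle=True).item()
w=np.load('pics/Awrist.npy',allow_pickle=True).item();ws=np.load('pics/Awrists.npy',allow_pickle=True).item()
C=[.5557,-.013];t=np.linspace(0,6.28,100)
for z in (.110,.102,.096,.094,.092):
    ring=lambda r,z:np.c_[C[0]+r*np.cos(t),C[1]+r*np.sin(t),0*t+z]
    b=proj(p,ring(.027,z));print(z,'side bottom row',b[:,1].max().round(2),b[:,0].mean().round(1))
for n,q in (('j',pj),('A',p)):
    im=q['img'][:,:,:3].astype(int).sum(2);
    print(n,[(c,[int(v) for v in im[200:216,c]]) for c in (274,276,278)])
E
python3 - <<'E'
import sys;sys.path.insert(0,'.')
import os;os.chdir('.')
from h import *
w=np.load('pics/Awrist.npy',allow_pickle=True).item();ws=np.load('pics/Awrists.npy',allow_pickle=True).item()
cv2.imwrite('pics/Awc.png',cv2.resize(w['img'][140:270,210:330,::-1],None,fx=5,fy=4.6,interpolation=cv2.INTER_CUBIC))
C=[.5557,-.013]
for z in (.102,.096,.092):
    for r in (16,18):
        t=np.linspace(0,6.28,200);P=proj(w,np.c_[C[0]+.027*np.cos(t),C[1]+.027*np.sin(t),0*t+z+.046],ws);
    print(z,'hub top ellipse cols',P[:,0].min(),P[:,0].max(),'rows',P[:,1].min(),P[:,1].max())
E
```

```text
0.11 side bottom row 206.23 275.9
0.102 side bottom row 208.18 275.9
0.096 side bottom row 209.62 275.8
0.094 side bottom row 210.1 275.8
0.092 side bottom row 210.58 275.8
j [(274, [133, 129, 120, 118, 118, 121, 178, 230, 230, 247, 243, 438, 478, 479, 355, 258]), (276, [123, 120, 123, 120, 135, 122, 174, 232, 248, 243, 374, 456, 481, 481, 483, 334]), (278, [129, 134, 125, 119, 118, 126, 201, 230, 222, 230, 474, 507, 583, 506, 481, 465])]
A [(274, [121, 136, 120, 130, 131, 121, 125, 123, 127, 126, 132, 239, 257, 269, 268, 245]), (276, [132, 121, 126, 133, 124, 132, 128, 136, 131, 125, 143, 244, 251, 262, 266, 274]), (278, [133, 121, 128, 139, 132, 122, 130, 126, 132, 130, 169, 242, 265, 266, 262, 328])]
0.102 hub top ellipse cols 221.20077092502 295.81658840607577 rows 185.4098817513896 254.1329904153175
0.096 hub top ellipse cols 222.180431183924 294.9076894167522 rows 183.07371746695694 250.36493531705835
0.092 hub top ellipse cols 222.80798138809683 294.3254706853413 rows 181.5859693561427 247.94658403694382
```

View pics/Awc.png

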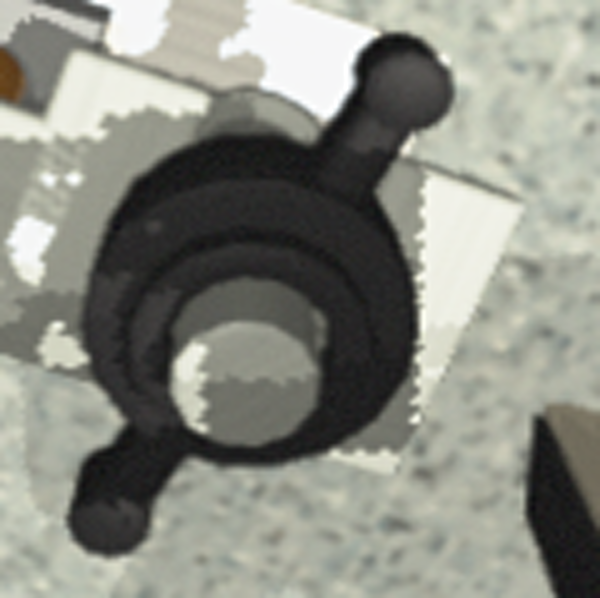

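```bash
python3 - <<'E'
from h import *
p=np.load('pics/Awrist.npy',allow_pickle=True).item();s=np.load('pics/Awrists.npy',allow_pickle=True).item()
a=atz(p,(291,158.5),.113,s);b=atz(p,(232,252.5),.113,s);d=a-b;print(a,b,np.hypot(*d[:2]),np.degrees(np.arctan2(d[1],d[0])),(a+b)/2)
E
python3 look.py B
```

```text
[ 0.60245568 -0.01791365  0.113     ] [ 0.50464322 -0.01252946  0.113     ] 0.09796054381339647 -3.150725900006093 [ 0.55354945 -0.01522155  0.113     ]
29.85 [ 0.55567634 -0.01337672  0.18717285] [3.05580641e+00 7.28746957e-01 1.22935233e-04] 0.7479558112347857
jaw deg -63.173345457523396
```

play_rows --pt "75 0 0 0 0.15" --pt "75 0 0 0 0.3" --pt "75 0 0 0 0.45" --pt "75 0 0 0 0.6" --pt "75 0 0 0 0.75"

```text
clock: 30.4
position: [0.5557, -0.0133, 0.1871]
orientation: [2.571, 1.805, 0.0]
force: [0.1, 0.0, 0.1]
gripper_width: 0.751
```

play_rows --pt "75 0 0 0 0.15" --pt "75 0 0 0 0.3" --pt "75 0 0 0 0.45" --pt "75 0 0 0 0.6" --pt "75 0 0 0 0.75"

```text
clock: 30.9
position: [0.5557, -0.0133, 0.1871]
orientation: [1.731, 2.622, -0.0]
force: [0.9, 0.4, 0.0]
gripper_width: 0.753
```

play_rows --pt "75 0 0 0 0.15" --pt "75 0 0 0 0.3" --pt "75 0 0 0 0.45" --pt "75 0 0 -0.03 0.45" --pt "75 0 0 -0.068 0.45"

```text
clock: 31.4
position: [0.5568, -0.0134, 0.1198]
orientation: [1.11, 2.935, 0.002]
force: [0.2, -0.5, 0.0]
gripper_width: 0.749
```

```bash
python3 look.py C
```

```text
31.4 [ 0.55678253 -0.01344182  0.11976289] [1.10984992e+00 2.93484146e+00 1.53981874e-03] 0.7485135092506483
jaw deg 48.570641350988694
```

View pics/C.png

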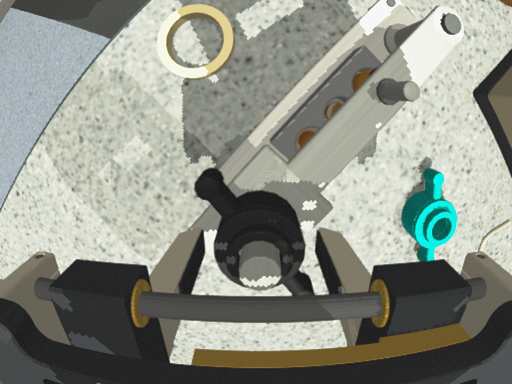

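Now clockwise, to feel whether it is tight.

play_rows --pt "75 0 0 0 -0.1" --pt "75 0 0 0 -0.2" --pt "75 0 0 0 -0.3" --pt "75 0 0 0 -0.4"

```text
clock: 31.85
position: [0.5558, -0.0133, 0.1199]
orientation: [1.677, 2.656, 0.0]
force: [0.1, -0.2, 0.9]
gripper_width: 0.753
```

play_rows --pt "75 0 0 0 -0.06" --pt "75 0 0 0 -0.12"

```text
clock: 32.05
position: [0.5558, -0.0133, 0.12]
orientation: [1.832, 2.552, 0.0]
force: [0.0, -0.3, -0.1]
gripper_width: 0.749
```

```bash
python3 look.py D; python3 -c "
from h import *
print(state()['ft_torque'],state()['joints'])"
```

```text
32.05 [ 0.55579988 -0.01332131  0.11996492] [1.83151867e+00 2.55227001e+00 1.42513846e-04] 0.7486277593510258
jaw deg 18.673268863745456
[-0.00811774  0.07260039  0.00779282] [-1.07716307e-01  4.93779024e-01  1.72998520e+00  2.88471396e-05
  9.17632579e-01 -4.30414450e-01]
```

View pics/D.png

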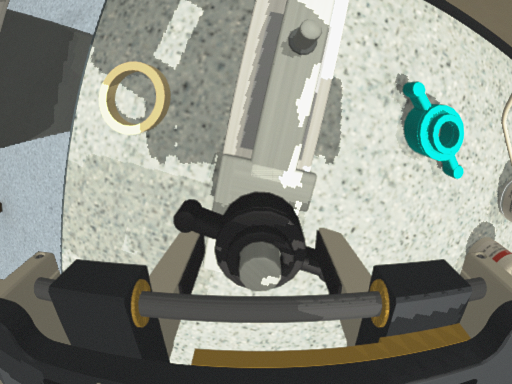

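play_rows --pt "75 0 0 0 -0.03" --pt "75 0 0 0 -0.05" --pt "75 0 0 0 -0.05"

```text
clock: 32.4
position: [0.5558, -0.0132, 0.1197]
orientation: [1.887, 2.511, 0.0]
force: [-1.0, 2.0, 5.9]
gripper_width: 0.746
```

```bash
python3 -c "
from h import *
print(state()['ft_torque'],state()['joints'])"
```

```text
[0.26422034 0.2839719  0.36748997] [-1.07460008e-01  4.93981703e-01  1.73026119e+00 -1.20063251e-05
  9.16842352e-01 -3.89695985e-01]
```

play_rows --pt "75 0 0 0 -0.03" --pt "75 0 0 0 -0.05" --pt "75 0 0 0 -0.05"

```text
clock: 32.7
position: [0.5559, -0.0132, 0.1197]
orientation: [1.948, 2.464, 0.001]
force: [-1.3, 2.7, 6.0]
gripper_width: 0.753
```

```bash
python3 look.py E; python3 -c "
from h import *
print(state()['ft_torque'],state()['joints'])
i=np.hstack([cv2.imread(f'pics/{k}.png')[180:300,165:365] for k in 'DE']);cv2.imwrite('pics/cmp4.png',cv2.resize(i,None,fx=2,fy=2))"
```

```text
32.7 [ 0.55588122 -0.01318771  0.1197192 ] [1.94832374e+00 2.46384436e+00 5.15032188e-04] 0.7525511078216734
jaw deg 13.328523002963678
[0.30262424 0.22360926 0.4647455 ] [-1.07415635e-01  4.93995743e-01  1.73020445e+00  1.28941602e-05
  9.16777452e-01 -3.40536492e-01]
```

View pics/cmp4.png

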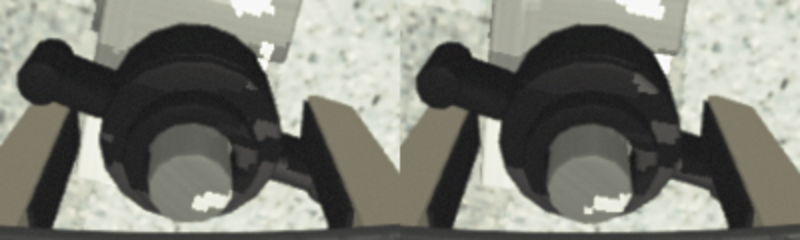

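play_rows --pt "75 0 0 0 0.12" --pt "75 0 0 0 0.24" --pt "75 0 0 0 0.35" --pt "75 0 0 0.03 0.35" --pt "75 0 0 0.07 0.35"

```text
clock: 33.25
position: [0.5545, -0.0133, 0.1884]
orientation: [-1.488, -2.762, 0.003]
force: [0.3, 1.1, -0.3]
gripper_width: 0.748
```

play_rows --pt "75 -0.01 0.03 0.03 0" --pt "75 -0.02 0.07 0.04 0" --pt "75 -0.03 0.11 0.05 0" --pt "75 -0.04 0.15 0.05 0" --pt "75 -0.05 0.19 0.05 0"

```text
clock: 33.75
position: [0.5051, 0.1781, 0.2396]
orientation: [1.49, 2.765, 0.001]
force: [1.3, 0.5, -0.4]
gripper_width: 0.752
```

play_rows --pt "75 -0.01 0.03 0 0" --pt "75 -0.03 0.07 0 0" --pt "75 -0.05 0.11 0 0" --pt "75 -0.05 0.11 0 0"

```text
clock: 34.15
position: [0.4535, 0.2901, 0.2391]
orientation: [-1.484, -2.768, -0.0]
force: [0.4, -0.5, -0.4]
gripper_width: 0.749
```

```bash
python3 look3.py F
python3 - <<'E'
from h import *
for n in 'AF':
    im=np.load(f'pics/{n}side.npy',allow_pickle=True).item()['img'].astype(int).sum(2)
    print(n,[(c,[int(v) for v in im[205:215,c]]) for c in (274,276,278)])
E
```

```text
34.15 [0.45352575 0.2900624  0.23912452] [-1.48425453e+00 -2.76799914e+00 -3.18083617e-04] 0.7487322993443144 [ 0.35582726 -0.49179529 -0.36551914]
A [(274, [121, 125, 123, 127, 126, 132, 239, 257, 269, 268]), (276, [132, 128, 136, 131, 125, 143, 244, 251, 262, 266]), (278, [122, 130, 126, 132, 130, 169, 242, 265, 266, 262])]
F [(274, [121, 126, 130, 129, 133, 133, 409, 443, 517, 512]), (276, [127, 120, 121, 124, 129, 133, 404, 450, 453, 537]), (278, [122, 121, 132, 131, 110, 240, 408, 458, 455, 528])]
```

View pics/Fside.png

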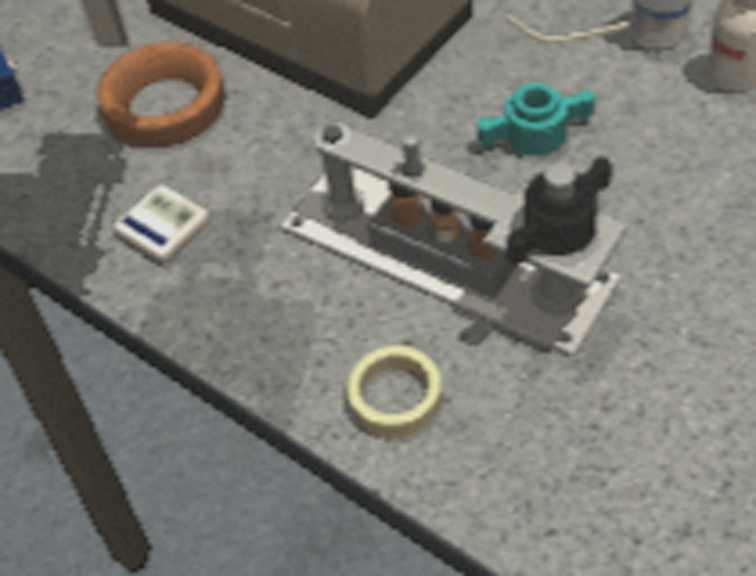

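View pics/Ftop.png

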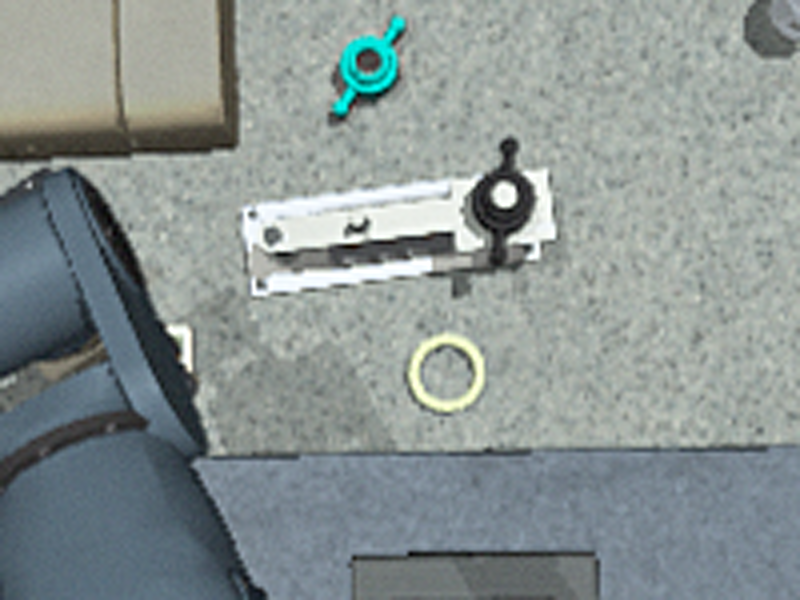

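View pics/Fwrist.png

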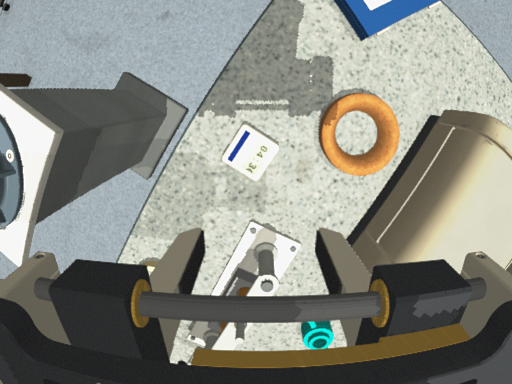

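Run:
```python
from h import *
p=np.load('pics/Ftop.npy',allow_pickle=True).item();S=np.load('pics/Fside.npy',allow_pickle=True).item()
g=lambda x,y,z:atz(p,(150+x/4,130+y/4),z)
def ang(a,b):d=(b-a)[:2];return np.degrees(np.arctan2(d[1],d[0]))
cv2.imwrite('pics/Ftc.png',cv2.resize(p['img'][165:210,205:295,::-1],None,fx=8,fy=8,interpolation=cv2.INTER_CUBIC))
# model overlay of strap on top & side
P0=np.array([.5317,.1858])
for n,q,(r0,r1,c0,c1) in (('t',p,(160,215,205,295)),('s',S,(165,245,190,300))):
    im=cv2.resize(q['img'][r0:r1,c0:c1,::-1],None,fx=7,fy=7,interpolation=cv2.INTER_CUBIC)
    for th,col in ((0,(0,0,255)),(.06,(0,255,0))):
        a=np.radians(-83.1)-th;u=np.array([np.cos(a),np.sin(a)]);v=np.array([-u[1],u[0]])
        L=[np.r_[P0+u*r+v*w,.092] for r,w in ((0,.015),(.17,.015),(.17,-.015),(0,-.015))]
        Q=((proj(q,L)-[c0,r0]+.5)*7).astype(int);cv2.polylines(im,[Q],True,col,1)
        L=[np.r_[P0+u*.075,.092],np.r_[P0+u*.075,.126]];Q=((proj(q,L)-[c0,r0]+.5)*7).astype(int);cv2.polylines(im,[Q],False,col,1)
    cv2.imwrite(f'pics/F{n}o.png',im)
```

```text
(no output)
```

View pics/Fto.png

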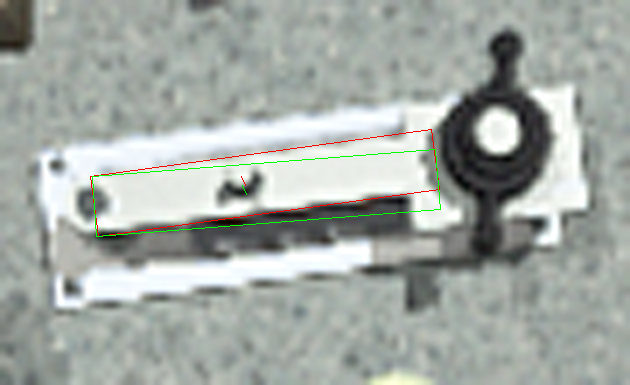

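View pics/Fso.png

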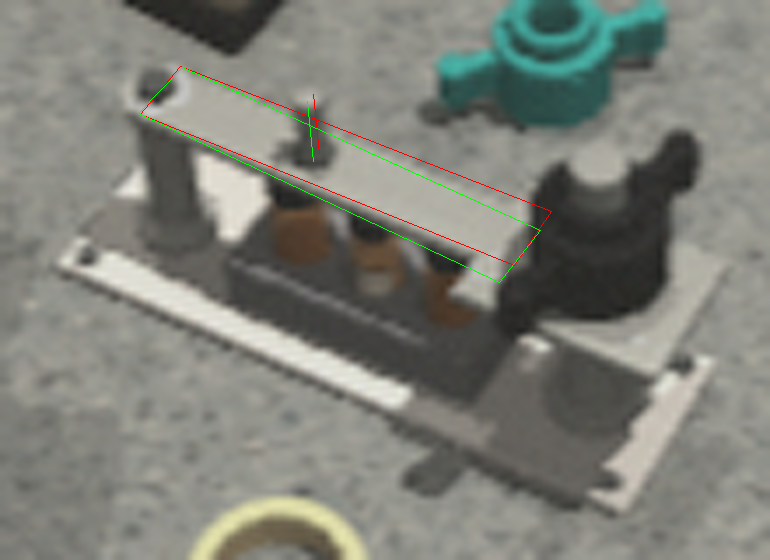

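```bash
python3 -c "
from workcell import close_job,state
print(state()['clock'],close_job())"
```

```text
the job is handed in; nothing more can be done
34.3 None
```

The whole job is done in the order asked and was handed in at 34.3 s, with the arm clear of everything.

- **Vial:** I set it down in the empty pocket until I felt the floor, about 2.4 N with the tool within 1 mm of the expected height. The pictures show it standing upright under the strap.
- **Strap:** I swung it round by its pin until it met the stop, at about 15 N. In the last top view it lies on the model's closed position, to about 0.01 rad. The side view was less clear, because the strap's thickness blurs its edge there.
- **Nut, backward:** It dropped after about 1.4 rad counter-clockwise, seen in the wrist pictures. I only pushed the wings sideways and never lifted the nut.
- **Nut, forward:** I turned it about 205° clockwise, then made a short second stroke in which the torque rose to about 0.46 N·m. I stopped there because it felt tight. It may still have crept a few degrees under that torque.
- **Nut height:** The hub's lower edge in the side picture shows a drop of about 18 mm from the start. That puts the underside at 92 mm, flat on the strap.
- **Everything else:** The tape, timer, cork ring, the other two vials and the turquoise nut look unmoved in the last pictures. I saw no unexpected contact forces.

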